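# Empty a gear case and hold it in the corner of the setting fixture

## Task

Tip the worn balls and rollers out of the green gear case into the blue tray so that all four lie in the tray, then stand the emptied case upright on the dark plate of the setting fixture and push it home into the corner: closed back flush against the orange back stop and one side flush against the orange side stop. Finish while still gripping the case and pressing it firmly against both stops at once (do not let go); leave the paper cup, the wrench and the spare bearing where they are.

Things in the scene. Friction and masses are not known exactly. Their poses are not given: they have to be found in the camera images.
- gear_case: Green cast gear case, loose, 84 mm long (x) x 64 mm wide (y) x 70 mm tall, 0.25-0.5 kg. Origin: centre of its underside, z up, +x towards its closed back. Top and front end (-x) are open. Walls and floor 6 mm. Flat full-height sides at y = +-32 mm: grip across these, fingertips 25 mm or more above the underside to clear the stops. The pieces stay in while it is upright.
- case_back (a point): Point on the case's flat closed back, on its middle line, 10 mm above the underside (case x = +42 mm). A dark bearing boss with brass end sticks out of the back by up to 17 mm, 32 to 64 mm above the underside, and passes over the stop.
- case_mouth (a point): Middle of the sill's top edge at the open front end (case x = -42 mm, 20 mm above the underside). The sill is a 30 degree ramp that rises from the inner floor at x = -18 mm. The pieces leave over it when this end is tipped down well past 30 degrees; 60 to 90 degrees empties the case.
- ball_a_center (a point): Centre of a loose steel ball, 15 mm diameter, 14 g, at first in the gear case.
- ball_b_center (a point): Centre of a loose steel ball, 15 mm diameter, 14 g, at first in the gear case.
- roller_a_center (a point): Centre of a loose brass-coloured roller (solid cylinder 15 mm diameter, 15 mm long, 21 g), at first standing in the gear case.
- roller_b_center (a point): Centre of a loose brass-coloured roller (solid cylinder 15 mm diameter, 15 mm long, 21 g), at first standing in the gear case.
- tray: Blue open tray fixed to the bench, outer 190 mm (x) x 180 mm (y) x 45 mm tall, walls and floor 5 mm. Origin at the centre of its underside.
- fixture: Setting fixture fixed to the bench: dark steel plate 150 mm (x) x 140 mm (y) x 10 mm thick, origin at the centre of its underside, with two orange stops on it; the case slides easily on plate and stops (friction about 0.2). Fully home, the case's x lies along the fixture's x and the case's origin lies at fixture (8, 13, 10) mm.
- back_stop: Orange bar on the fixture, rigid, along the fixture's y (y from -60 to +35 mm), inner face at fixture x = +50 mm (looks to -x), top 30 mm above the bench (20 mm above the plate). Its frame is the fixture's.
- side_stop: Orange bar on the fixture, rigid, along the fixture's x (x from -60 to +35 mm), inner face at fixture y = +45 mm (looks to -y), top 30 mm above the bench. Its frame is the fixture's.
- fixture_corner (a point): Where the two stops' inner faces would meet on top of the plate: fixture (50, 45, 10) mm.
- paper_cup: Bystander: white paper cup, open, 72 mm rim diameter, 85 mm tall; origin at the centre of its underside.
- wrench: Bystander: steel wrench lying flat, about 180 mm long.
- spare_bearing: Bystander: steel ring (spare bearing) lying flat, 42 mm diameter, 12 mm tall.
Mind the look-alikes: they are no part of the job. What is shaped like the fixture but brown or red is not meant.

How it is judged:
On the way, in this order (a step that is already met when the one before it is completed fails the run):
1. with the case tipped, all four pieces have gone into the tray (x of ball_a_center in the frame of tray between -0.09 and 0.09 m and y of ball_a_center in the frame of tray between -0.085 and 0.085 m and z of ball_a_center in the frame of tray between 0 and 0.045 m and x of ball_b_center in the frame of tray between -0.09 and 0.09 m and y of ball_b_center in the frame of tray between -0.085 and 0.085 m and z of ball_b_center in the frame of tray between 0 and 0.045 m and x of roller_a_center in the frame of tray between -0.09 and 0.09 m and y of roller_a_center in the frame of tray between -0.085 and 0.085 m and z of roller_a_center in the frame of tray between 0 and 0.045 m and x of roller_b_center in the frame of tray between -0.09 and 0.09 m and y of roller_b_center in the frame of tray between -0.085 and 0.085 m and z of roller_b_center in the frame of tray between 0 and 0.045 m and angle between gear_case's own z axis and vertical above 0.5 rad), for 0.05 s.
2. the emptied case stands upright on the fixture's plate, near the corner (z of gear_case in the frame of fixture between 0.007 and 0.013 m and angle between gear_case's own z axis and vertical below 0.06 rad and horizontal distance between gear_case and fixture_corner below 0.11 m), for 0.1 s.
At the end, for the whole second after the job is handed in: All four pieces in the tray; the case upright (0.06 rad) on the fixture's plate (3 mm), back and side within 3 mm of the stops' faces and square to them (0.06 rad), pressing on each stop with over 2 N, the fingers still holding it (over 2 N), and still (x of ball_a_center in the frame of tray between -0.09 and 0.09 m and y of ball_a_center in the frame of tray between -0.085 and 0.085 m and z of ball_a_center in the frame of tray between 0 and 0.045 m and x of ball_b_center in the frame of tray between -0.09 and 0.09 m and y of ball_b_center in the frame of tray between -0.085 and 0.085 m and z of ball_b_center in the frame of tray between 0 and 0.045 m and x of roller_a_center in the frame of tray between -0.09 and 0.09 m and y of roller_a_center in the frame of tray between -0.085 and 0.085 m and z of roller_a_center in the frame of tray between 0 and 0.045 m and x of roller_b_center in the frame of tray between -0.09 and 0.09 m and y of roller_b_center in the frame of tray between -0.085 and 0.085 m and z of roller_b_center in the frame of tray between 0 and 0.045 m and z of gear_case in the frame of fixture between 0.007 and 0.013 m and angle between gear_case's own z axis and vertical below 0.06 rad and x of case_back in the frame of fixture between 0.047 and 0.053 m and y of gear_case in the frame of fixture between 0.01 and 0.016 m and angle between the x axis of gear_case and the x axis of fixture, either way round below 0.06 rad and contact force between gear_case and back_stop above 2 N and contact force between gear_case and side_stop above 2 N and contact force between the fingers and gear_case above 2 N and linear speed of gear_case below 0.01 m/s); the arm keeps its last pose, push and grip.
It fails at once if a bystander was pushed away (moved more than 30 mm) (distance of any of paper_cup, wrench, spare_bearing from where it was at the start of the episode above 0.03 m).
It also fails if it takes over 64 s, if anything falls off the work surface, if the arm or the gripper's body presses on something with over 40 N, if the wrist force passes 120 N, or if a joint passes its speed limit or range.

## Robot

A 7-joint arm with a two-finger parallel gripper is mounted at the origin on the work surface. World frame = base frame: x ahead of the robot, y to its left, z up, the work surface at z = 0. Lengths are in m, angles in rad, forces in N, time in s.
With the tool pointing down it reaches from about 0.4 to 0.85 m from the base axis. Payload 4.5 kg.
Tool frame: the origin (TCP) lies between the finger pads; the fingertips stand 19 mm ahead of it and the grasp point (between the pads) is the TCP; z points along the fingers, y is the direction in which the jaws open and shut (so a half turn about z gives the same grasp; the last joint's range is limited). The gripper opens to 88 mm and grips with 3 to 60 N. Pads are 18 mm wide; open, the fingers measure 123 mm over their backs; the gripper's body (75 mm by 187 mm) begins 45 mm behind the grasp point.
Start: joints at [-1.302, 0.689, -0.195, 1.565, 0.157, 0.902, -0.215], TCP at [0.145, 0.608, 0.229] pointing down, gripper open.
Joint ranges: [-3.01, 3.01], [-0.46, 2.08], [-1.47, 1.51], [0.13, 2.56], [-1, 4.14], [0.04, 2.09], [-2.66, 2.66]. Speed limits (rad/s): [2.57, 2.57, 3.14, 3.14, 3.14, 3.14, 3.14].

## Interface

Orientations are given as a unit quaternion [x, y, z, w].
In Python, from plant import status, snapshot, finish_job, cut_out, tip_of gives the robot as it stands. The module is installed in compiled form; this text tells all that it offers.
- The arm moves only by the tool carry_out, never from a script. Its arguments are lists of equal length, an entry for each row: "linear": the shift along the world's x, y, z in m, a list of three; "roll": the turn about the world's z in rad. A call has 1 to 8 rows; each row is the pose to reach, as a shift and turn from the pose measured when the call began; what a row does not reach only later rows make up. A row lasts 1/12 s, in which the tool goes at most 41.7 mm and 7.16 degrees, less where a joint would pass 70% of its speed; a pose out of reach is approached as far as the arm can. A call with a gripper value outside its range is refused whole. "gripper" is the opening, from 0 (shut) to 1 (fully open), set as the call begins (left out, the last holds). The fingers move at their own pace and stop on an object; "grip_force" is the grip in N (left out, the last holds). Time passes only in rows, so rows that repeat a pose let the fingers close. It gives the time, the measured TCP pose, the force and the opening at its end, in the units of the state.
- status.get_state(): the state, without advancing time (a new reading comes with each control period).
- snapshot(name): name is "scene" or "top"; returns a dict with "img" (480x640x3 uint8, red, green, blue), "range_z" (480x640 float32, m along the optical axis (not along the pixel's ray), 0 where there is no reading), "fx", "fy", "cx", "cy" (pixels), "world_from_camera" (4x4, takes a point from camera to world coordinates). Camera axes: x right, y down, z forward; pixel columns grow to the right and rows downward; lengths in m; the calibration is good to about 2 mm. A picture is of the moment at which its call begins.
- finish_job(): hands the job in, once; it reports no verdict.
Trained networks look in a picture, given as the dict that the camera call returned (one of the last four; its "shot" number tells which), for a name from the list of things; names that differ only in an ending like _2 or _b are one class to them, and where a whole thing is asked for, a point or a joint stands for the part that bears it (a point fixed in the world has none). Each returns a list of dicts, best first, with "confidence" (0 to 1); they miss things now and then, are a little off and sometimes report something else, mostly with a low value. They report only what shows in the picture. A call takes as long as a camera call. They do not tell look-alikes from the thing itself.
- cut_out(picture, query): "region" (480x640 bool, what is visible of it) and "pixel" ([column, row] in pixels, amid what is visible of it).
- tip_of(picture, query): "pixel" ([column, row] in pixels: a listed point, or the origin of a listed thing).
The state is a dict: "clock": time; "q": joint angles; "qd": joint speeds; "joint_torque": joint torques, N m; "tool_pos": TCP position; "eef_rot": TCP orientation; "contact_force": force on the tool from outside, world axes, zero at the start; "moment": the same for the moment, N m; "opening": opening from 0.0 (shut) to 1.0 (fully open).
Only numpy, scipy, OpenCV 4.12 (cv2) and the standard library are available. Lean on these libraries where they do the work, as an engineer would, in place of code of your own. Each camera call takes 0.05 s, during which the arm holds its last target.

## Working session

There is one attempt and no reset: what is moved stays moved. The work goes in short steps, Python scripts to look and compute and a tool call to move; the robot and the scene stay as the last step left them, time stands still between calls to the robot, and variables do not carry over. Pictures are saved under pics/ and viewed, and the job is handed in when it is done.

Besides the shell and the picture viewer there is one more tool, called by a JSON object that holds its "op" and its "data", one argument or row to a line. carry_out: Moves the arm, as the interface text tells. Its arguments: {"type":"object","properties":{"linear":{"type":"array"},"roll":{"type":"array"},"gripper":{"type":"number"},"grip_force":{"type":"number"}},"required":["linear","roll"]}

```bash
mkdir -p pics; cat > h.py <<'E'
import numpy as np, cv2
from plant import status, snapshot, finish_job, cut_out, tip_of
def save(p,n): cv2.imwrite(f'pics/{n}.png',p['img'][:,:,::-1])
def px(p,u,v,z=None):
    T=p['world_from_camera']
    d=np.array([(u-p['cx'])/p['fx'],(v-p['cy'])/p['fy'],1.])
    if z is None:
        r=p['range_z'][int(round(v)),int(round(u))]
        return (T@np.r_[d*r,1])[:3]
    w=T[:3,:3]@d; o=T[:3,3]
    return o+w*(z-o[2])/w[2]
def cloud(p):
    v,u=np.mgrid[:480,:640]; r=p['range_z']
    c=np.stack([(u-p['cx'])/p['fx']*r,(v-p['cy'])/p['fy']*r,r,np.ones_like(r)],-1)
    return (c@p['world_from_camera'].T)[...,:3]
E
python3 - <<'E'
from h import *
s=status.get_state()
for k in s: print(k,np.round(s[k],3))
for n in ['scene','top']:
    p=snapshot(n); save(p,n+'0'); print(n,p['fx'],np.round(p['world_from_camera'],3).tolist())
    for q in ['gear_case','case_back','case_mouth','ball_a_center','roller_a_center','tray','fixture','back_stop','side_stop','fixture_corner','paper_cup','wrench','spare_bearing']:
        print(q,[(np.round(d['pixel']).tolist(),round(d['confidence'],2)) for d in tip_of(p,q)[:3]],[(np.round(d['pixel']).tolist(),round(d['confidence'],2)) for d in cut_out(p,q)[:3]])
E
```

```text
clock 0.0
q [-1.302  0.69  -0.195  1.566  0.157  0.902 -0.215]
qd [-0.001  0.001  0.     0.     0.     0.001  0.003]
joint_torque [-0.0000e+00 -5.2756e+01 -1.2670e+00 -1.5342e+01 -5.3000e-02  7.0000e-03
  0.0000e+00]
tool_pos [0.145 0.607 0.228]
eef_rot [ 0.117  0.993 -0.001 -0.   ]
contact_force [ 0.627  0.445 -0.102]
moment [ 0.042 -0.012 -0.034]
opening 1.001
scene 575.8482539069329 [[0.579, 0.477, -0.661, 1.279], [0.815, -0.32, 0.483, -0.628], [0.019, -0.818, -0.575, 0.708], [0.0, 0.0, 0.0, 1.0]]
gear_case [([329.0, 234.0], 0.9)] [([331.0, 227.0], 0.76)]
case_back [([340.0, 240.0], 0.61)] [([335.0, 226.0], 0.63), ([443.0, 209.0], 0.28)]
case_mouth [([323.0, 218.0], 0.75)] [([333.0, 228.0], 0.81)]
ball_a_center [] [([333.0, 224.0], 0.33)]
roller_a_center [([264.0, 310.0], 0.42)] []
tray [([440.0, 214.0], 0.69)] [([441.0, 206.0], 0.98), ([232.0, 320.0], 0.4)]
fixture [([226.0, 305.0], 0.78), ([100.0, 364.0], 0.74), ([183.0, 241.0], 0.66)] [([227.0, 303.0], 0.62), ([183.0, 241.0], 0.58), ([100.0, 365.0], 0.57)]
back_stop [([183.0, 246.0], 0.77), ([101.0, 366.0], 0.76), ([225.0, 308.
[... 1116 characters left out ...]
 ([499.0, 223.0], 0.8), ([255.0, 179.0], 0.62)] [([408.0, 235.0], 0.86), ([406.0, 321.0], 0.69), ([498.0, 224.0], 0.66)]
back_stop [] [([409.0, 295.0], 0.79), ([512.0, 204.0], 0.64), ([416.0, 208.0], 0.59)]
side_stop [([303.0, 244.0], 0.28)] [([482.0, 222.0], 0.78), ([389.0, 234.0], 0.72), ([384.0, 329.0], 0.66)]
fixture_corner [([381.0, 304.0], 0.88), ([488.0, 202.0], 0.86), ([392.0, 211.0], 0.85)] [([403.0, 320.0], 0.98), ([410.0, 230.0], 0.76), ([300.0, 259.0], 0.61)]
paper_cup [([258.0, 178.0], 0.95)] [([250.0, 173.0], 0.8)]
wrench [([298.0, 174.0], 0.77), ([305.0, 254.0], 0.2)] [([298.0, 170.0], 0.9), ([298.0, 262.0], 0.7)]
spare_bearing [([350.0, 182.0], 0.66)] [([352.0, 180.0], 0.52)]
```

View pics/scene0.png

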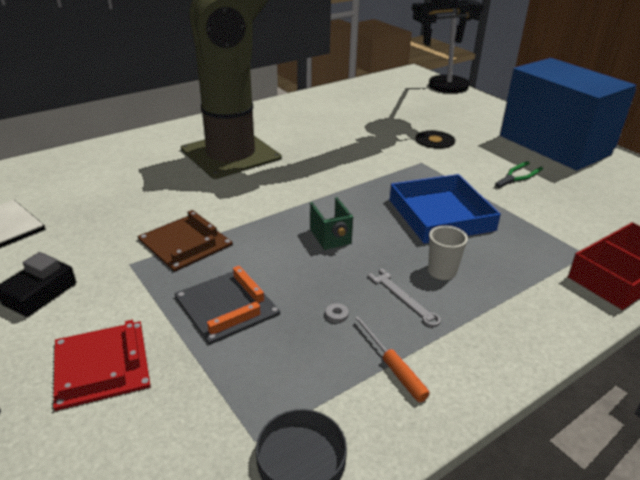

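View pics/top0.png

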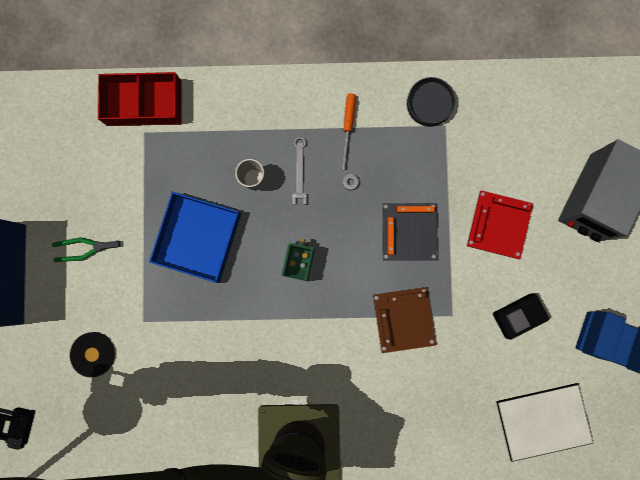

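```bash
cat >> h.py <<'E'
def rect(P):
    (c,s,a)=cv2.minAreaRect(P.astype(np.float32)*1000); return np.round(c,1),np.round(s,1),round(a,1)
E
python3 - <<'E'
from h import *
for n in ['top','scene']:
    p=snapshot(n); C=cloud(p); I=p['img'].astype(int); hsv=cv2.cvtColor(p['img'],cv2.COLOR_RGB2HSV)
    X,Y,Z=C[...,0],C[...,1],C[...,2]
    r=(p['range_z']>0)
    u0=r&(X>.3)&(X<.75)&(Y>-.35)&(Y<.35)
    # case
    g=u0&(hsv[...,0]>50)&(hsv[...,0]<95)&(hsv[...,1]>80)
    print(n,'green',g.sum())
    m=g&(Z>.055)
    print(' case top',m.sum(),np.round(np.percentile(Z[m],[5,50,95]),3),rect(C[m][:,:2]))
    o=u0&(hsv[...,0]>5)&(hsv[...,0]<16)&(hsv[...,1]>180)&(hsv[...,2]>110)&(Y<-.1)
    nl,lab,st,ce=cv2.connectedComponentsWithStats(o.astype(np.uint8))
    for i in range(1,nl):
        if st[i,4]>30:
            q=lab==i; q2=q&(Z>.022)
            print(' orange',st[i,4],np.round(ce[i]),np.round(np.percentile(Z[q],[5,50,95]),3),rect(C[q2][:,:2]) if q2.sum()>5 else '')
    b=u0&(hsv[...,0]>105)&(hsv[...,0]<125)&(hsv[...,1]>150)
    bt=b&(Z>.036)
    print(' tray',b.sum(),np.round(np.percentile(Z[b],[5,50,95]),3),rect(C[b][:,:2]),rect(C[bt][:,:2]))
    for q in ['fixture_corner','case_back','case_mouth','paper_cup']:
        for d in tip_of(p,q)[:3]:
            z={'fixture_corner':.01,'case_back':.01,'case_mouth':.02,'paper_cup':0}[q]
            print(q,round(d['confidence'],2),np.round(px(p,*d['pixel'],z),3))
E
python3 - <<'E'
import cv2
im=cv2.imread('pics/top0.png')
cv2.imwrite('pics/top0z.png',cv2.resize(im[190:300,140:460],None,fx=2.5,fy=2.5,interpolation=cv2.INTER_CUBIC))
E
```

```text
top green 742
 case top 230 [0.06  0.069 0.074] (array([466.2, -11. ]), array([64.3, 84.9]), 76.6)
 orange 183 [413. 209.] [0.025 0.03  0.035] (array([ 596.4, -307.6]), array([84.8, 14.8]), 88.9)
 orange 216 [390. 235.] [0.012 0.029 0.035] (array([ 527.4, -246.8]), array([13.9, 92.9]), 88.3)
 tray 5250 [-0.001  0.005  0.044] (array([537.5, 259.3]), array([195.8, 190.2]), 72.1) (array([535.6, 253.3]), array([182.5, 190.2]), 72.1)
fixture_corner 0.86 [ 0.592 -0.253  0.01 ]
fixture_corner 0.74 [ 0.606 -0.507  0.01 ]
fixture_corner 0.71 [ 0.364 -0.218  0.01 ]
case_back 0.89 [ 0.513 -0.018  0.01 ]
case_back 0.53 [ 0.537 -0.291  0.01 ]
case_mouth 0.59 [ 0.418 -0.009  0.02 ]
paper_cup 0.55 [0.696 0.109 0.   ]
scene green 992
 case top 353 [0.057 0.067 0.071] (array([473.3, -12.6]), array([65.4, 75.5]), 76.3)
 orange 181 [248. 282.] [0.028 0.03  0.032] (array([ 530.5, -246.5]), array([15.1, 93.1]), 89.0)
 orange 243 [237. 313.] [0.027 0.03  0.032] (array([ 597.6, -307.1]), array([84.9, 18.1]), 88.0)
 tray 4279 [0.003 0.014 0.044] (array([535.2, 252.7]), array([182.9, 199.7]), 71.4) (array([537.2, 251.8]), array([181.8, 197.5]), 72.9)
fixture_corner 0.96 [ 0.619 -0.505  0.01 ]
fixture_corner 0.87 [ 0.591 -0.252  0.01 ]
fixture_corner 0.71 [ 0.356 -0.222  0.01 ]
case_back 0.65 [ 0.517 -0.015  0.01 ]
case_mouth 0.71 [ 0.427 -0.003  0.02 ]
paper_cup 0.61 [0.68  0.113 0.   ]
```

View pics/top0z.png

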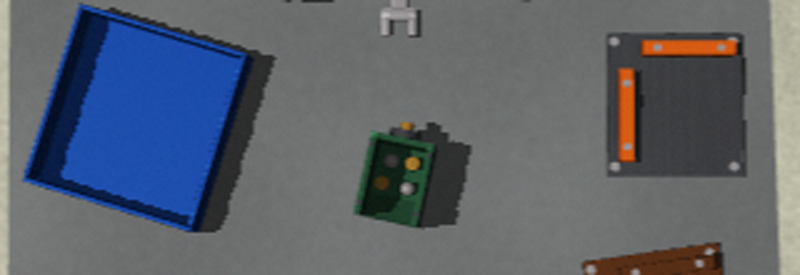

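{"op": "carry_out", "data": {
  "linear": [
    [0.02,-0.018,0],
    [0.05,-0.045,0],
    [0.08,-0.072,0],
    [0.11,-0.1,0],
    [0.14,-0.13,0],
    [0.17,-0.16,0],
    [0.2,-0.19,0],
    [0.225,-0.22,0]
  ],
  "roll": [0,0,0,0,0,0,0,0],
  "gripper": 1.0,
  "grip_force": 60
}}

```text
clock: 3.87
tool_pos: [0.3721, 0.3867, 0.2294]
eef_rot: [0.117, 0.993, 0.001, 0.0]
contact_force: [1.3, -0.5, 0.1]
opening: 0.997
```

{"op": "carry_out", "data": {
  "linear": [
    [0.012,-0.039,0],
    [0.024,-0.078,0],
    [0.036,-0.117,0],
    [0.048,-0.156,0],
    [0.06,-0.195,0],
    [0.072,-0.234,0],
    [0.085,-0.273,0],
    [0.096,-0.31,0]
  ],
  "roll": [0,0,0,0,0,0,0,0]
}}

```text
clock: 4.53
tool_pos: [0.4689, 0.0744, 0.2296]
eef_rot: [0.118, 0.993, 0.001, 0.001]
contact_force: [0.7, -0.9, -0.5]
opening: 1.0
```

{"op": "carry_out", "data": {
  "linear": [
    [0.01,-0.03,0],
    [0.02,-0.065,0],
    [0.03,-0.096,0],
    [0.03,-0.096,-0.04],
    [0.03,-0.096,-0.08],
    [0.03,-0.096,-0.12],
    [0.03,-0.096,-0.12]
  ],
  "roll": [0,0,0,0,0,0,0]
}}

```text
clock: 5.12
tool_pos: [0.4943, -0.0219, 0.1033]
eef_rot: [0.117, 0.993, -0.0, -0.006]
contact_force: [-0.7, 1.0, -0.1]
opening: 1.001
```

```bash
python3 - <<'E'
from h import *
p=snapshot('scene'); save(p,'s1'); t=snapshot('top'); save(t,'t1')
a=cv2.resize(p['img'][150:280,250:430],None,fx=3,fy=3); 
b=cv2.resize(t['img'][190:320,230:380],None,fx=3,fy=3)
cv2.imwrite('pics/c1.png',cv2.resize(np.hstack([a,b])[:,:,::-1],(790,312)))
s=status.get_state(); print(s['clock'],s['tool_pos'])
E
```

```text
5.2167 [ 0.49816876 -0.02148222  0.10926291]
```

View pics/c1.png

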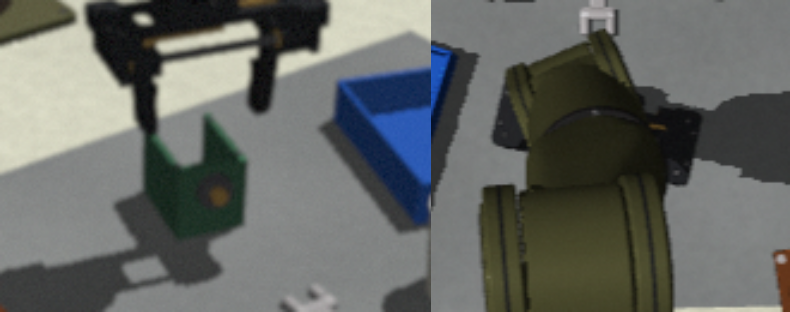

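{"op": "carry_out", "data": {
  "linear": [
    [0,0.002,-0.03],
    [0,0.002,-0.06],
    [0,0.002,-0.078],
    [0,0.002,-0.078],
    [0,0.002,-0.078]
  ],
  "roll": [0,0,0,0,0]
}}

```text
clock: 5.63
tool_pos: [0.4997, -0.0192, 0.0334]
eef_rot: [0.117, 0.993, 0.0, 0.001]
contact_force: [0.4, -1.0, -0.1]
opening: 1.001
```

{"op": "carry_out", "data": {
  "linear": [
    [0,0,0],
    [0,0,0],
    [0,0,0],
    [0,0,0],
    [0,0,0],
    [0,0,0]
  ],
  "roll": [0,0,0,0,0,0],
  "gripper": 0,
  "grip_force": 60
}}

```text
clock: 6.13
tool_pos: [0.5014, -0.0186, 0.0348]
eef_rot: [0.117, 0.993, 0.001, 0.003]
contact_force: [0.4, 0.8, 9.9]
opening: 0.721
```

{"op": "carry_out", "data": {
  "linear": [
    [0,0,0.015],
    [0,0,0.03],
    [0,0,0.04],
    [0,0,0.04]
  ],
  "roll": [0,0,0,0]
}}

```text
clock: 6.47
tool_pos: [0.5021, -0.0188, 0.0763]
eef_rot: [0.117, 0.993, 0.001, 0.004]
contact_force: [0.7, 0.2, -6.2]
opening: 0.715
```

```bash
python3 - <<'E'
from h import *
p=snapshot('scene'); save(p,'s2')
cv2.imwrite('pics/c2.png',cv2.resize(p['img'][130:290,240:440],None,fx=3.5,fy=3.5)[:,:,::-1])
s=status.get_state(); print(s['clock'],s['tool_pos'],s['contact_force'],s['moment'])
E
```

```text
6.5167 [ 0.50172881 -0.01879413  0.07533551] [ 1.07123851 -0.4508537  -5.83977896] [-0.03299563 -0.09345678  0.04826322]
```

View pics/c2.png

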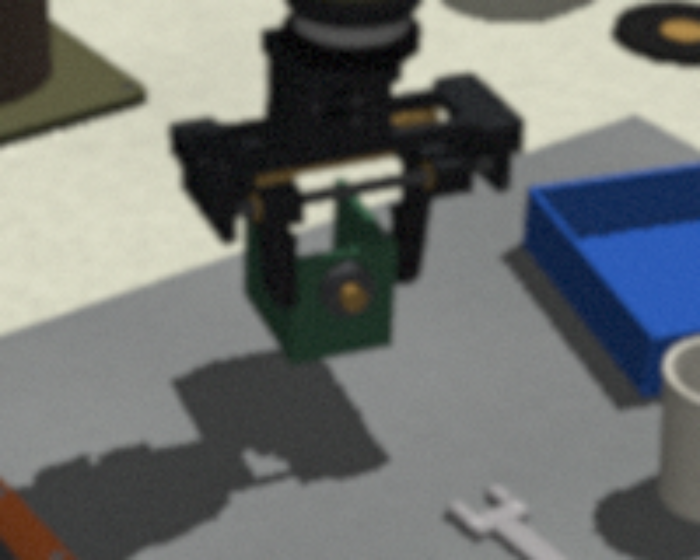

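{"op": "carry_out", "data": {
  "linear": [
    [0,0.005,0.025],
    [0.004,0.03,0.05],
    [0.012,0.065,0.065],
    [0.022,0.1,0.065],
    [0.032,0.135,0.065],
    [0.042,0.17,0.065],
    [0.052,0.205,0.065],
    [0.058,0.235,0.065]
  ],
  "roll": [0,0,-0.01,-0.02,-0.03,-0.04,-0.05,-0.06]
}}

```text
clock: 7.18
tool_pos: [0.5596, 0.2188, 0.139]
eef_rot: [0.147, 0.989, 0.001, 0.003]
contact_force: [0.2, -0.0, -5.2]
opening: 0.717
```

{"op": "carry_out", "data": {
  "linear": [
    [0.006,0.02,0],
    [0.006,0.028,0],
    [0.006,0.028,-0.01],
    [0.006,0.028,-0.015],
    [0.006,0.028,-0.015]
  ],
  "roll": [0,0,0,0,0]
}}

```text
clock: 7.6
tool_pos: [0.5638, 0.243, 0.1213]
eef_rot: [0.148, 0.989, -0.002, 0.001]
contact_force: [-0.0, -0.9, -4.6]
opening: 0.718
```

```bash
python3 - <<'E'
from h import *
p=snapshot('scene'); save(p,'s3')
cv2.imwrite('pics/c3.png',cv2.resize(p['img'][100:290,340:560],None,fx=3,fy=3)[:,:,::-1])
s=status.get_state(); print(s['clock'],s['tool_pos'],s['contact_force'],s['moment'],s['q'])
E
```

```text
7.65 [0.56443435 0.24322353 0.12215683] [ 0.68151351 -0.30281134 -5.43094967] [-6.95322939e-02 -1.47653165e-01  1.25691400e-04] [-0.39525167  0.81157919 -0.15858466  1.69185401  0.19590523  0.65290064
  0.61287472]
```

View pics/c3.png

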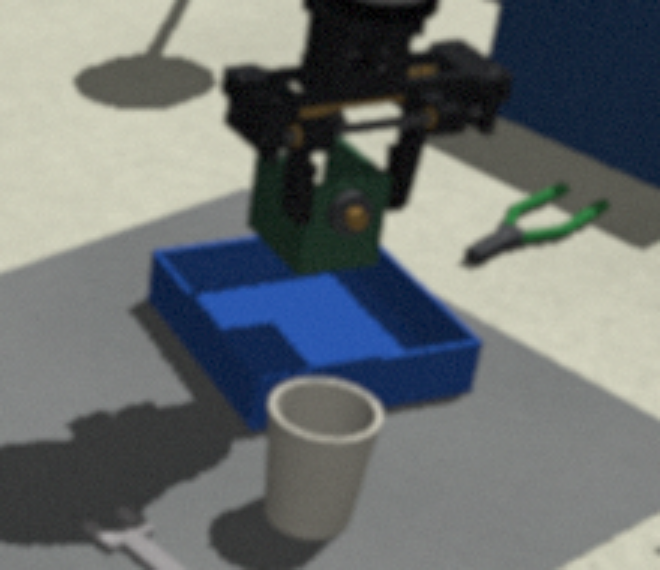

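{"op": "carry_out", "data": {
  "linear": [
    [0,0,0],
    [0,0,0],
    [0,0,0]
  ],
  "roll": [0,0,0],
  "grip_force": 20
}}

```text
clock: 7.9
tool_pos: [0.5648, 0.2418, 0.1223]
eef_rot: [0.149, 0.989, -0.002, 0.002]
contact_force: [1.0, -0.9, -5.9]
opening: 0.722
```

```bash
cat > look.py <<'E'
import sys
from h import *
n=sys.argv[1]; x0,x1,y0,y1=map(int,sys.argv[2:6])
p=snapshot('scene'); save(p,n)
cv2.imwrite(f'pics/{n}z.png',cv2.resize(p['img'][y0:y1,x0:x1],None,fx=3,fy=3)[:,:,::-1])
s=status.get_state(); print(s['clock'],s['tool_pos'].round(4) if hasattr(s['tool_pos'],'round') else s['tool_pos'],np.round(s['contact_force'],1),np.round(s['moment'],3),np.round(s['opening'],3))
E
python3 look.py s4 340 560 100 290
```

```text
7.95 [0.5649 0.2424 0.1224] [-0.7 -0.5 -4.7] [0.01  0.032 0.021] 0.721
```

View pics/s4z.png

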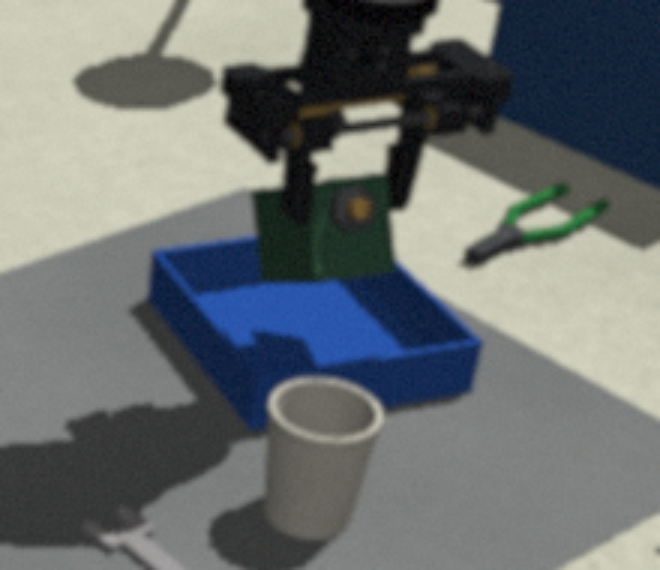

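{"op": "carry_out", "data": {
  "linear": [
    [0,0,0],
    [0,0,0],
    [0,0,0],
    [0,0,0]
  ],
  "roll": [0,0,0,0],
  "grip_force": 16
}}

```text
clock: 8.28
tool_pos: [0.5649, 0.2425, 0.1226]
eef_rot: [0.148, 0.989, -0.001, 0.002]
contact_force: [0.0, -0.6, -5.3]
opening: 0.723
```

```bash
python3 look.py s5 340 560 100 290
```

```text
8.3333 [0.5649 0.2425 0.1225] [ 0.1 -0.5 -5.8] [-0.033 -0.094 -0.015] 0.724
```

View pics/s5z.png

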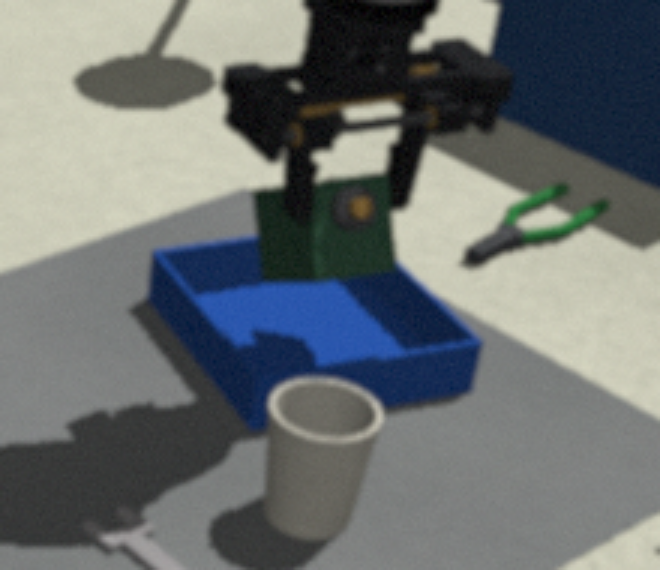

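{"op": "carry_out", "data": {
  "linear": [
    [0,0,0],
    [0,0,0],
    [0,0,0],
    [0,0,0]
  ],
  "roll": [0,0,0,0],
  "grip_force": 11
}}

```text
clock: 8.67
tool_pos: [0.5649, 0.2425, 0.1225]
eef_rot: [0.148, 0.989, -0.001, 0.002]
contact_force: [0.3, -1.0, -5.0]
opening: 0.72
```

```bash
python3 look.py s6 340 560 100 290
```

```text
8.7167 [0.5649 0.2426 0.1225] [-0.2 -0.4 -5.4] [-0.012 -0.032 -0.005] 0.722
```

View pics/s6z.png

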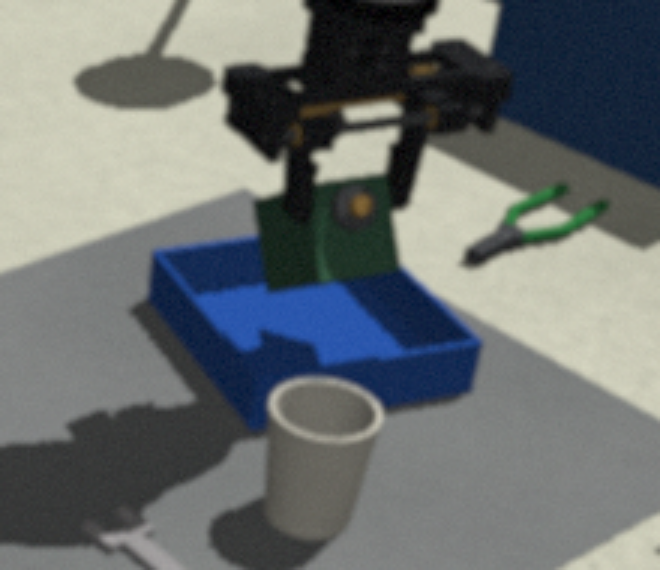

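Tilt grows gradually without slipping; lower the force further.

{"op": "carry_out", "data": {
  "linear": [
    [0,0,0],
    [0,0,0],
    [0,0,0],
    [0,0,0],
    [0,0,0]
  ],
  "roll": [0,0,0,0,0],
  "grip_force": 7.5
}}

```text
clock: 9.13
tool_pos: [0.5649, 0.2425, 0.1225]
eef_rot: [0.148, 0.989, -0.001, 0.002]
contact_force: [0.3, 0.2, -5.1]
opening: 0.725
```

```bash
python3 look.py s7 340 560 100 290
```

```text
9.1833 [0.5649 0.2425 0.1225] [ 0.4  0.2 -5.1] [ 0.005  0.006 -0.024] 0.729
```

View pics/s7z.png

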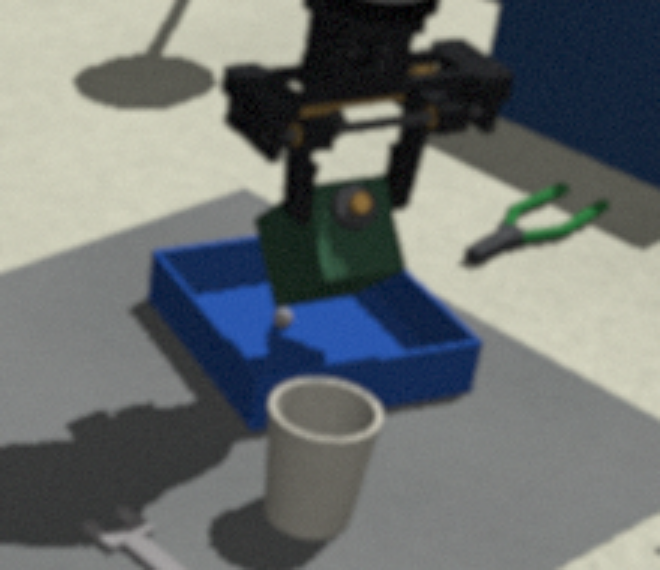

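{"op": "carry_out", "data": {
  "linear": [
    [0,0,0],
    [0,0,-0.005],
    [0,0,-0.012],
    [0,0,-0.012],
    [0,0,-0.012],
    [0,0,-0.012]
  ],
  "roll": [0,0,0,0,0,0],
  "grip_force": 6
}}

```text
clock: 9.68
tool_pos: [0.5648, 0.2425, 0.1103]
eef_rot: [0.148, 0.989, -0.001, 0.002]
contact_force: [-0.1, -0.0, -5.0]
opening: 0.722
```

```bash
python3 look.py s8 340 560 100 290
```

```text
9.7333 [0.5649 0.2426 0.1105] [-0.3  0.1 -5.2] [ 0.021 -0.005  0.04 ] 0.722
```

View pics/s8z.png

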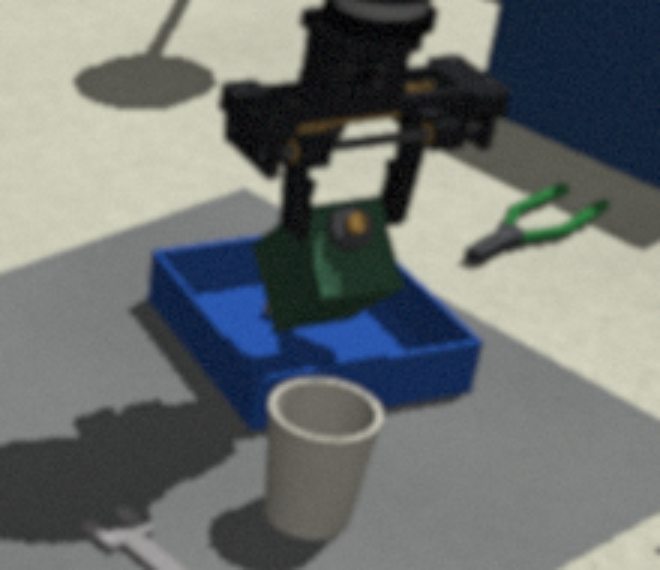

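{"op": "carry_out", "data": {
  "linear": [
    [0.01,0,0.006],
    [0,0,-0.004],
    [0.01,0,0.006],
    [0,0,-0.004],
    [0.01,0,0.006],
    [0,0,0],
    [0,0,0]
  ],
  "roll": [0,0,0,0,0,0,0],
  "grip_force": 6
}}

```text
clock: 10.32
tool_pos: [0.5645, 0.2431, 0.1112]
eef_rot: [0.148, 0.989, -0.001, 0.002]
contact_force: [-1.2, 0.3, -0.8]
opening: 0.247
```

{"op": "carry_out", "data": {
  "linear": [
    [0,0,0],
    [0,0,0],
    [0,0,0.02],
    [0,0,0.05],
    [0,0,0.08],
    [0,0,0.09],
    [0,0,0.09]
  ],
  "roll": [0,0,0,0,0,0,0],
  "grip_force": 25
}}

```text
clock: 10.9
tool_pos: [0.5667, 0.2441, 0.2045]
eef_rot: [0.148, 0.989, 0.001, 0.005]
contact_force: [0.2, -0.0, -0.3]
opening: 0.003
```

```bash
python3 look.py s9 340 560 100 290
```

```text
10.95 [0.5654 0.2434 0.2023] [-0.1 -0.1 -1.2] [-0.033  0.009  0.032] 0.005
```

View pics/s9z.png

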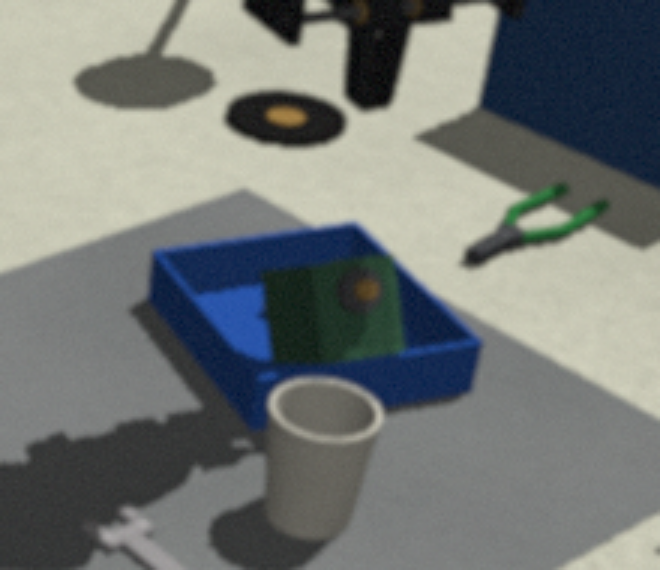

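{"op": "carry_out", "data": {
  "linear": [
    [0,-0.03,0],
    [-0.01,-0.07,0],
    [-0.02,-0.11,0],
    [-0.03,-0.15,0],
    [-0.04,-0.19,0],
    [-0.04,-0.22,0]
  ],
  "roll": [0,0,0,0,0,0],
  "gripper": 1.0
}}

```text
clock: 11.45
tool_pos: [0.5214, 0.0192, 0.2004]
eef_rot: [0.149, 0.989, -0.002, 0.0]
contact_force: [0.7, 1.1, 0.5]
opening: 0.437
```

```bash
python3 look.py s10 340 560 100 290; python3 - <<'E'
from h import *
p=snapshot('top'); save(p,'t10')
cv2.imwrite('pics/t10z.png',cv2.resize(p['img'][180:300,130:270],None,fx=5,fy=5,interpolation=cv2.INTER_CUBIC)[:,:,::-1])
np.save('t10c.npy',cloud(p))
E
```

```text
11.5 [0.5223 0.0118 0.2004] [-0.4 -4.7  0.3] [-0.349 -0.045 -0.005] 0.479
```

View pics/t10z.png

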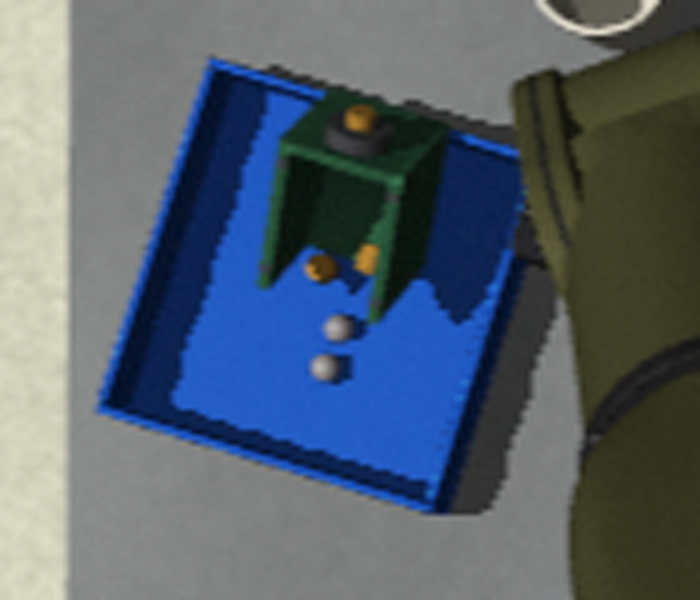

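View pics/s10z.png

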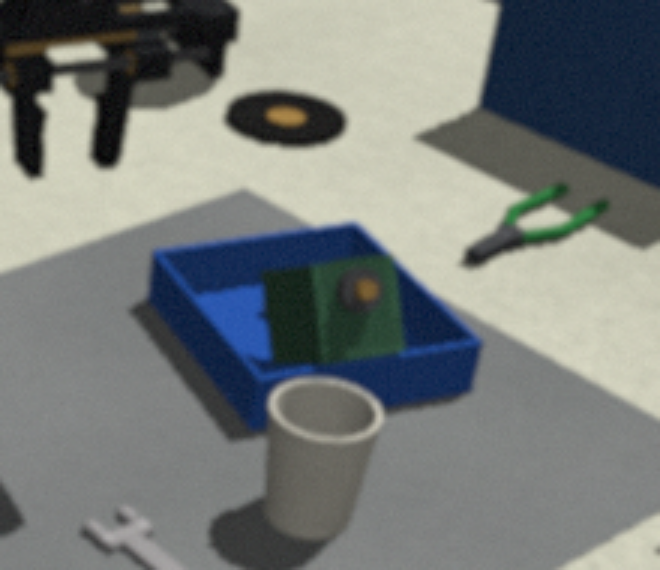

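```bash
python3 - <<'E'
from h import *
C=np.load('t10c.npy'); img=cv2.imread('pics/t10.png'); hsv=cv2.cvtColor(img,cv2.COLOR_BGR2HSV)
X,Y,Z=C[...,0],C[...,1],C[...,2]
g=(hsv[...,0]>50)&(hsv[...,0]<95)&(hsv[...,1]>80)&(X>.45)&(X<.7)&(Y>.1)&(Y<.4)
print(np.histogram(Z[g],bins=np.arange(-.005,.115,.01)))
m=g&(Z>.075)
P=C[m]; c=P.mean(0); u,s,vt=np.linalg.svd(P-c); print(m.sum(),c.round(4),vt[2].round(3),s.round(4), rect(P[:,:2]),cv2.boxPoints(cv2.minAreaRect(P[:,:2].astype(np.float32))).round(3).tolist())
b=(hsv[...,0]>105)&(hsv[...,0]<125)&(hsv[...,1]>150)&(X>.4)&(X<.7)&(Y>.1)&(Y<.4)&(Z>.037)
P=C[b]; print(b.sum()); r=cv2.minAreaRect(P[:,:2].astype(np.float32)); print(r); print(cv2.boxPoints(r).round(3).tolist())
E
```

```text
(array([  0,   1, 130, 104,  36,  74, 111, 103, 103,  86,  91]), array([-0.005,  0.005,  0.015,  0.025,  0.035,  0.045,  0.055,  0.065,
        0.075,  0.085,  0.095,  0.105]))
339 [0.5804 0.2265 0.0928] [-0.258  0.032  0.966] [0.4675 0.3554 0.1835] (array([575.2, 230.9]), array([65.9, 85.9]), 70.4) [[0.5239999890327454, 0.21400000154972076], [0.6050000190734863, 0.1850000023841858], [0.6269999742507935, 0.24799999594688416], [0.5460000038146973, 0.2759999930858612]]
550
((0.5273853540420532, 0.22857727110385895), (0.23443150520324707, 0.1898089498281479), 72.0813980102539)
[[0.4009999930858612, 0.1459999978542328], [0.5820000171661377, 0.08799999952316284], [0.6539999842643738, 0.3109999895095825], [0.4729999899864197, 0.36899998784065247]]
```

```bash
python3 - <<'E'
from h import *
C=np.load('t10c.npy')
for v in range(196,248,3):
    print(v,[tuple((C[v,u]*1000).round().astype(int)) for u in (188,192,196,201,206,211,215)])
E
```

```text
196 [(np.int64(639), np.int64(268), np.int64(43)), (np.int64(648), np.int64(270), np.int64(-6)), (np.int64(646), np.int64(258), np.int64(0)), (np.int64(647), np.int64(246), np.int64(-6)), (np.int64(645), np.int64(231), np.int64(2)), (np.int64(646), np.int64(219), np.int64(0)), (np.int64(646), np.int64(209), np.int64(-4))]
199 [(np.int64(639), np.int64(279), np.int64(1)), (np.int64(632), np.int64(259), np.int64(40)), (np.int64(629), np.int64(245), np.int64(54)), (np.int64(630), np.int64(234), np.int64(46)), (np.int64(638), np.int64(232), np.int64(0)), (np.int64(637), np.int64(218), np.int64(3)), (np.int64(638), np.int64(208), np.int64(-2))]
202 [(np.int64(631), np.int64(279), np.int64(2)), (np.int64(618), np.int64(249), np.int64(79)), (np.int64(619), np.int64(241), np.int64(73)), (np.int64(614), np.int64(222), np.int64(100)), (np.int64(620), np.int64(218), np.int64(60)), (np.int64(622), np.int64(208), np.int64(50)), (np.int64(629), np.int64(208), np.int64(1))]
205 [(np.int64(622), np.int64(277), np.int64(7)), (np.int64(609), np.int64(247), np.int64(88)), (np.int64(606), np.int64(233),
[... 4061 characters left out ...]
.int64(2)), (np.int64(526), np.int64(207), np.int64(9))]
244 [(np.int64(520), np.int64(278), np.int64(4)), (np.int64(519), np.int64(268), np.int64(5)), (np.int64(517), np.int64(252), np.int64(25)), (np.int64(519), np.int64(243), np.int64(10)), (np.int64(519), np.int64(232), np.int64(0)), (np.int64(518), np.int64(217), np.int64(8)), (np.int64(518), np.int64(207), np.int64(10))]
247 [(np.int64(512), np.int64(279), np.int64(3)), (np.int64(512), np.int64(268), np.int64(5)), (np.int64(510), np.int64(255), np.int64(16)), (np.int64(511), np.int64(245), np.int64(1)), (np.int64(511), np.int64(231), np.int64(7)), (np.int64(510), np.int64(218), np.int64(8)), (np.int64(511), np.int64(208), np.int64(3))]
```

```bash
python3 - <<'E'
import cv2
im=cv2.imread('pics/t10.png')[190:260,175:230]
cv2.imwrite('pics/t10y.png',cv2.resize(im,None,fx=8,fy=8,interpolation=cv2.INTER_NEAREST))
im=cv2.imread('pics/s10.png')[170:230,420:480]
cv2.imwrite('pics/s10y.png',cv2.resize(im,None,fx=8,fy=8,interpolation=cv2.INTER_CUBIC))
E
```

```text
(no output)
```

View pics/t10y.png

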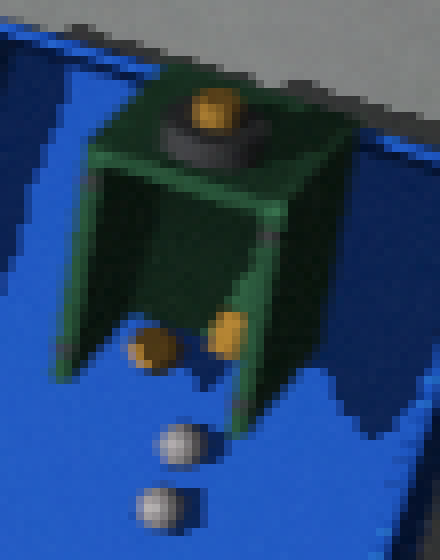

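View pics/s10y.png

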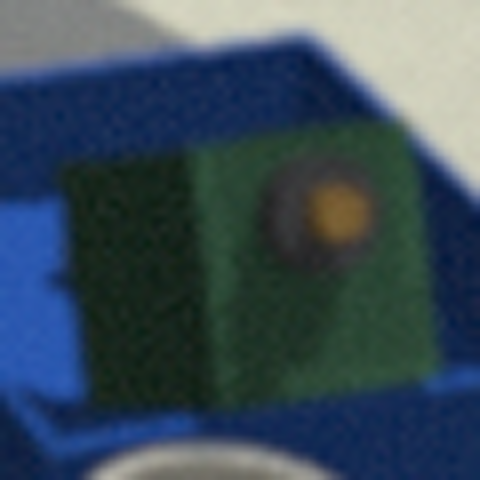

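```bash
python3 - <<'E'
from h import *
p=snapshot('top')
for z in (.10,.113):
    a=px(p,186.5,208.5,z);b=px(p,210.6,215.6,z); print(z,a.round(4),b.round(4),np.linalg.norm(a-b),((a+b)/2).round(4))
# tray +x rim corners px: far-left (173,193), far-right (235,211)?
for u,v in [(172.5,192.5),(234,211),(150,262),(217,282)]:
    print(px(p,u,v,.045).round(4))
C=cloud(p)
m=(abs(C[...,2]-.045)<.006)
for q in ['gear_case','case_back']:
    print(q,[(np.round(d['pixel'],1).tolist(),round(d['confidence'],2)) for d in tip_of(p,q)[:2]])
s=status.get_state();print(s['clock'],s['tool_pos'],s['eef_rot'],s['opening'])
E
```

```text
0.1 [0.5986 0.2574 0.1   ] [0.5798 0.1983 0.1   ] 0.06203339601568364 [0.5892 0.2278 0.1   ]
0.113 [0.5966 0.254  0.113 ] [0.578  0.1955 0.113 ] 0.06145465246673227 [0.5873 0.2247 0.113 ]
[0.6489 0.3074 0.045 ]
[0.5979 0.1505 0.045 ]
[0.4724 0.3643 0.045 ]
[0.4184 0.1946 0.045 ]
gear_case [([203.0, 217.3], 0.56)]
case_back [([205.9, 202.3], 0.61), ([199.7, 253.4], 0.27)]
11.7 [0.52495664 0.02436669 0.20128682] [1.47930578e-01 9.88994913e-01 4.38928774e-04 2.32685797e-03] 0.6609529240775487
```

{"op": "carry_out", "data": {
  "linear": [
    [0.01,0.03,0],
    [0.022,0.068,0],
    [0.034,0.106,0],
    [0.047,0.144,0],
    [0.059,0.18,0],
    [0.065,0.2,0],
    [0.065,0.2,-0.02],
    [0.065,0.2,-0.02]
  ],
  "roll": [0,0,-0.01,-0.01,-0.01,-0.01,-0.01,-0.01],
  "gripper": 1.0
}}

```text
clock: 12.37
tool_pos: [0.5869, 0.2286, 0.1777]
eef_rot: [0.149, 0.989, -0.0, -0.001]
contact_force: [-1.0, -0.6, -0.4]
opening: 0.999
```

```bash
python3 look.py s11 340 560 100 290
```

```text
12.4167 [0.5874 0.2263 0.1789] [ 0.9 -1.   0.5] [-0.06   0.04   0.004] 1.004
```

View pics/s11z.png

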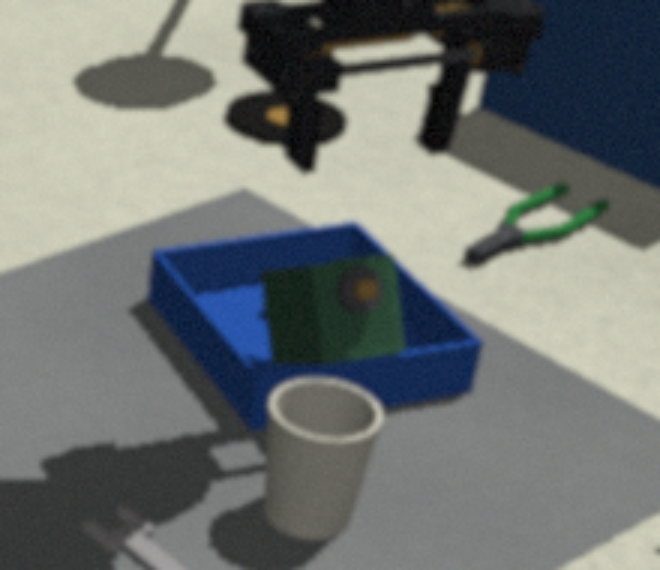

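{"op": "carry_out", "data": {
  "linear": [
    [0.003,-0.001,-0.03],
    [0.003,-0.001,-0.055],
    [0.003,-0.001,-0.07],
    [0.003,-0.001,-0.085],
    [0.003,-0.001,-0.097],
    [0.003,-0.001,-0.097]
  ],
  "roll": [0,0,0,0,0,0]
}}

```text
clock: 12.92
tool_pos: [0.5888, 0.2243, 0.0798]
eef_rot: [0.151, 0.989, -0.002, -0.002]
contact_force: [0.7, -0.2, -0.7]
opening: 1.001
```

```bash
python3 look.py s12 340 560 100 290
```

```text
12.9667 [0.5896 0.2248 0.0812] [ 0.  -0.8  1.1] [ 0.005 -0.056  0.028] 1.003
```

View pics/s12z.png

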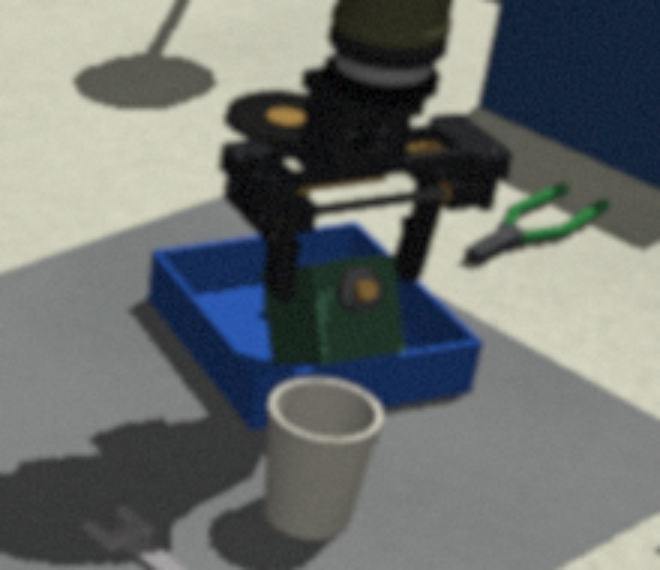

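Fingers straddle the case, no contact forces. Close.

{"op": "carry_out", "data": {
  "linear": [
    [0,0,0],
    [0,0,0],
    [0,0,0],
    [0,0,0],
    [0,0,0],
    [0,0,0]
  ],
  "roll": [0,0,0,0,0,0],
  "gripper": 0,
  "grip_force": 30
}}

```text
clock: 13.47
tool_pos: [0.5906, 0.2256, 0.0822]
eef_rot: [0.151, 0.989, -0.001, -0.0]
contact_force: [0.1, 1.6, 5.2]
opening: 0.721
```

```bash
python3 look.py s13 340 560 100 290
```

```text
13.5167 [0.5905 0.2256 0.0822] [0.4 1.4 6.8] [ 0.354 -0.056 -0.043] 0.719
```

View pics/s13z.png

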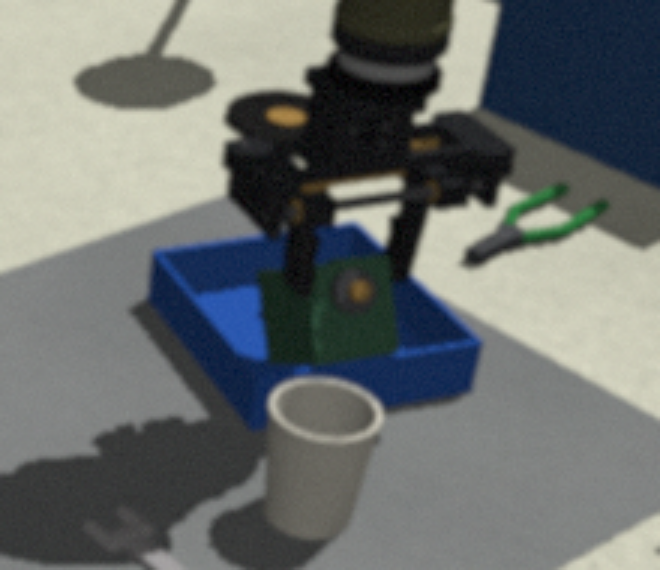

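{"op": "carry_out", "data": {
  "linear": [
    [0.005,-0.0015,0.006],
    [0.014,-0.005,0.013],
    [0.024,-0.008,0.016],
    [0.031,-0.01,0.018],
    [0.031,-0.01,0.018]
  ],
  "roll": [0,0,0,0,0]
}}

```text
clock: 13.93
tool_pos: [0.6221, 0.2138, 0.1001]
eef_rot: [0.152, 0.988, -0.001, -0.0]
contact_force: [-1.3, -0.7, 3.2]
opening: 0.719
```

```bash
python3 look.py s14 340 560 100 290
```

```text
13.9833 [0.6214 0.2142 0.1   ] [-1.  -1.1 -0.9] [-0.141  0.316 -0.021] 0.717
```

View pics/s14z.png

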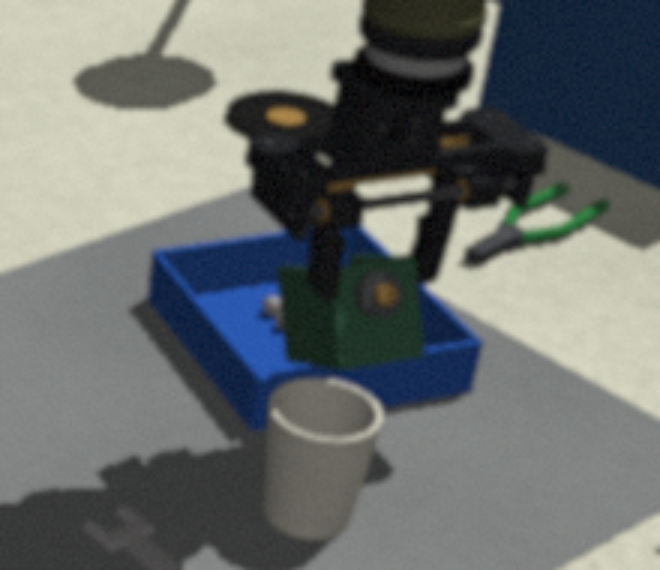

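{"op": "carry_out", "data": {
  "linear": [
    [0.008,-0.0025,0],
    [0.016,-0.005,-0.001],
    [0.024,-0.008,-0.003],
    [0.031,-0.01,-0.005],
    [0.036,-0.012,-0.007],
    [0.036,-0.012,-0.008],
    [0.036,-0.012,-0.008]
  ],
  "roll": [0,0,0,0,0,0,0]
}}

```text
clock: 14.57
tool_pos: [0.6594, 0.2014, 0.0924]
eef_rot: [0.152, 0.988, -0.001, 0.001]
contact_force: [0.6, -0.4, 1.7]
opening: 0.719
```

```bash
python3 look.py s15 340 560 100 290
```

```text
14.6167 [0.6591 0.2015 0.0926] [ 1.6 -1.6  2.9] [-0.2   -0.195 -0.03 ] 0.72
```

View pics/s15z.png

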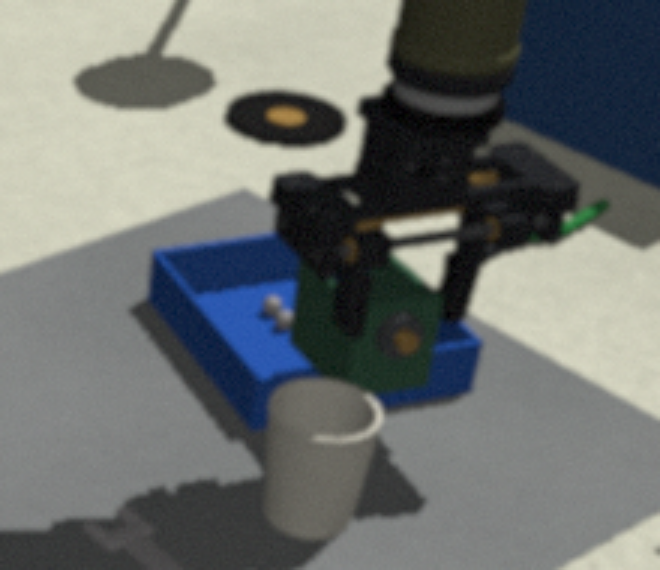

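{"op": "carry_out", "data": {
  "linear": [
    [0,0,0],
    [0,0,0],
    [0,0,0.02],
    [0,0,0.05],
    [0,0,0.08],
    [-0.01,-0.03,0.1],
    [-0.02,-0.065,0.1],
    [-0.03,-0.1,0.1]
  ],
  "roll": [0,0,0,0,0,0,0,0],
  "grip_force": 60
}}

```text
clock: 15.28
tool_pos: [0.6288, 0.1016, 0.1936]
eef_rot: [0.15, 0.989, -0.001, 0.002]
contact_force: [-0.8, -0.8, -5.9]
opening: 0.714
```

```bash
python3 look.py s16 320 540 70 290
```

```text
15.3333 [0.6257 0.0878 0.1922] [-4.3 -9.9 -6.6] [-1.376  0.39   0.197] 0.714
```

View pics/s16z.png

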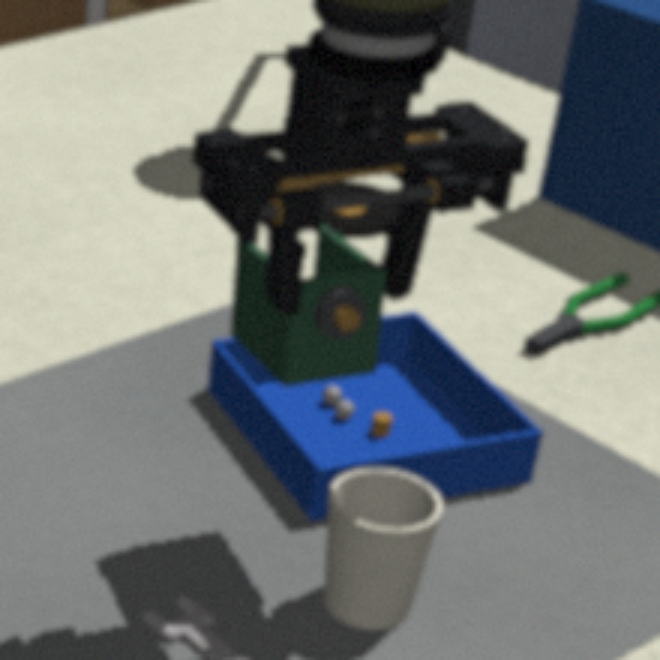

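```bash
python3 - <<'E'
from h import *
p=snapshot('scene'); save(p,'s17'); C=cloud(p); hsv=cv2.cvtColor(p['img'],cv2.COLOR_RGB2HSV)
s=status.get_state(); tp=np.array(s['tool_pos']); print(tp,s['eef_rot'])
d=np.linalg.norm(C-tp,axis=-1)
g=(hsv[...,0]>45)&(hsv[...,0]<95)&(hsv[...,1]>70)&(d<.1)&(p['range_z']>0)
P=C[g]; print(len(P))
# RANSAC planes
rng=np.random.default_rng(0)
for k in range(3):
    best=None
    for _ in range(800):
        a=P[rng.choice(len(P),3,False)]; n=np.cross(a[1]-a[0],a[2]-a[0]); 
        if np.linalg.norm(n)<1e-6: continue
        n/=np.linalg.norm(n); i=abs((P-a[0])@n)<.003
        if best is None or i.sum()>best.sum(): best=i
    Q=P[best]; c=Q.mean(0); n=np.linalg.svd(Q-c)[2][2]; n=n*np.sign(n[0]+1e-9)
    print(best.sum(),c.round(3),n.round(3),'elev',np.degrees(np.arcsin(n[2])).round(1),'az',np.degrees(np.arctan2(n[1],n[0])).round(1), 'zmin',Q[:,2].min().round(3),Q[:,2].max().round(3))
    P=P[~best]
    if len(P)<30: break
t=snapshot('top'); save(t,'t17')
cv2.imwrite('pics/t17z.png',cv2.resize(t['img'][180:300,130:460],None,fx=2.4,fy=2.4,interpolation=cv2.INTER_CUBIC)[:,:,::-1])
E
```

```text
[0.62663762 0.09016903 0.19174725] [ 1.56342360e-01  9.87677978e-01 -6.98941327e-03 -6.53319638e-04]
1331
659 [0.627 0.083 0.181] [ 0.944 -0.312  0.111] elev 6.4 az -18.3 zmin 0.151 0.238
412 [0.58  0.067 0.179] [ 0.323  0.946 -0.016] elev -0.9 az 71.1 zmin 0.148 0.222
151 [0.594 0.124 0.205] [ 0.28   0.958 -0.06 ] elev -3.5 az 73.7 zmin 0.153 0.247
```

View pics/t17z.png

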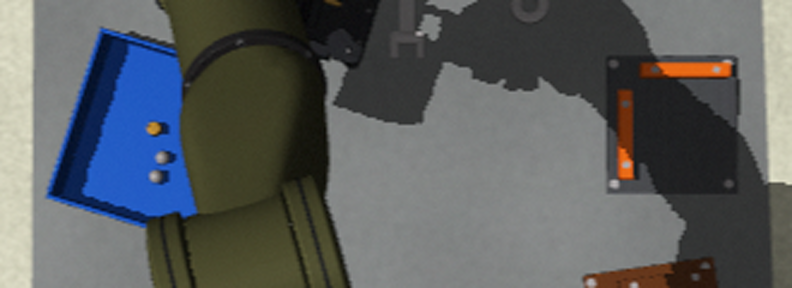

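```bash
cat > casefit.py <<'E'
from h import *
def fit(p,tp):
    C=cloud(p); hsv=cv2.cvtColor(p['img'],cv2.COLOR_RGB2HSV)
    d=np.linalg.norm(C-tp,axis=-1)
    g=(hsv[...,0]>45)&(hsv[...,0]<95)&(hsv[...,1]>70)&(d<.12)&(p['range_z']>0)
    P=C[g]; rng=np.random.default_rng(0)
    for k in range(2):
        best=None
        for _ in range(800):
            a=P[rng.choice(len(P),3,False)]; n=np.cross(a[1]-a[0],a[2]-a[0]); 
            if np.linalg.norm(n)<1e-6: continue
            n/=np.linalg.norm(n); i=abs((P-a[0])@n)<.003
            if best is None or i.sum()>best.sum(): best=i
        Q=P[best]; c=Q.mean(0); n=np.linalg.svd(Q-c)[2][2]; n=n*np.sign(n[0]+1e-9)
        e=np.cross([0,0,1],n); e/=np.linalg.norm(e)
        ev=np.percentile(Q@e,[2,98])
        print(best.sum(),'plane dist from TCP mm',(1000*(c-tp)@n).round(1),'elev',np.degrees(np.arcsin(n[2])).round(1),'az',np.degrees(np.arctan2(n[1],n[0])).round(1),'z-tcp',((np.percentile(Q[:,2],[1,99])-tp[2])*1000).round(),'lateral',((ev-tp@e)*1000).round(1))
        P=P[~best]
if __name__=='__main__':
    s=status.get_state(); p=snapshot('scene'); print(s['clock'],s['tool_pos'],s['eef_rot'],s['contact_force'],s['moment']); fit(p,np.array(s['tool_pos']))
E
python3 casefit.py
```

```text
15.4333 [0.62757194 0.09526464 0.19183397] [ 1.54846048e-01  9.87929618e-01 -4.21152364e-03 -1.86932638e-04] [-0.21299231  1.03443261 -4.96965054] [ 0.13502012 -0.21081675 -0.00217508]
671 plane dist from TCP mm 1.5 elev 5.8 az -19.1 z-tcp [-40.  27.] lateral [-35.5  27.8]
416 plane dist from TCP mm -34.3 elev -0.3 az 71.4 z-tcp [-44.  21.] lateral [-1.2 68.9]
```

{"op": "carry_out", "data": {
  "linear": [
    [-0.004,-0.03,0],
    [-0.009,-0.068,0],
    [-0.014,-0.106,0],
    [-0.02,-0.144,0],
    [-0.025,-0.182,0],
    [-0.03,-0.22,0],
    [-0.036,-0.258,0],
    [-0.041,-0.295,0]
  ],
  "roll": [0.02,0.06,0.1,0.14,0.18,0.22,0.26,0.3]
}}

```text
clock: 16.15
tool_pos: [0.5872, -0.1958, 0.1915]
eef_rot: [0.002, 1.0, -0.002, 0.0]
contact_force: [0.4, -0.5, -4.0]
opening: 0.714
```

{"op": "carry_out", "data": {
  "linear": [
    [-0.005,-0.03,-0.01],
    [-0.011,-0.065,-0.03],
    [-0.016,-0.09,-0.06],
    [-0.016,-0.105,-0.08],
    [-0.016,-0.107,-0.09],
    [-0.016,-0.107,-0.09]
  ],
  "roll": [0,0,0,0,0,0]
}}

```text
clock: 16.65
tool_pos: [0.5699, -0.3018, 0.0982]
eef_rot: [0.002, 1.0, -0.0, -0.002]
contact_force: [-0.8, 0.5, -4.3]
opening: 0.712
```

```bash
python3 casefit.py; python3 look.py s18 150 350 150 350;python3 - <<'E'
from h import *
t=snapshot('top'); save(t,'t18')
cv2.imwrite('pics/t18z.png',cv2.resize(t['img'][180:300,130:460],None,fx=2.4,fy=2.4,interpolation=cv2.INTER_CUBIC)[:,:,::-1])
E
```

```text
16.65 [ 0.56985188 -0.3017505   0.09817337] [ 1.93333568e-03  9.99996355e-01 -4.07581047e-05 -1.88443184e-03] [-0.77579082  0.54250859 -4.28916654] [ 0.07347787  0.00049731 -0.03186183]
830 plane dist from TCP mm 0.9 elev 5.3 az -1.3 z-tcp [-42.  27.] lateral [-34.3  27.6]
257 plane dist from TCP mm -35.3 elev 1.9 az 88.4 z-tcp [-43.  36.] lateral [-10.4  72.3]
16.75 [ 0.5728 -0.2996  0.1016] [ 0.7 -0.3 -4.9] [ 0.084 -0.151 -0.057] 0.714
```

View pics/s18z.png

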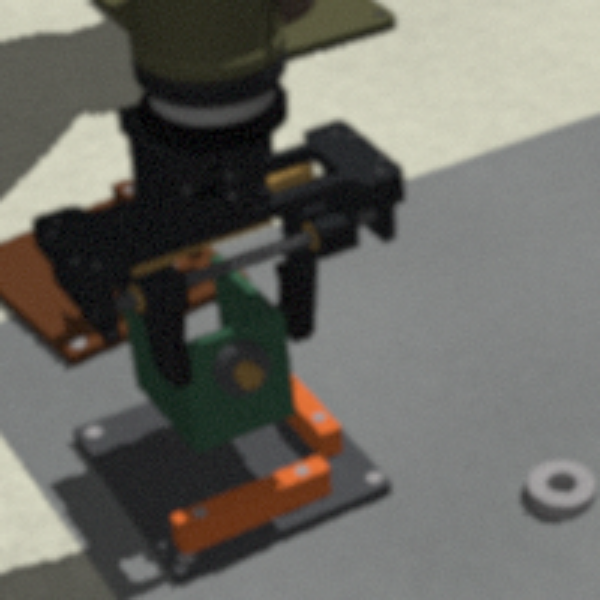

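View pics/t18z.png

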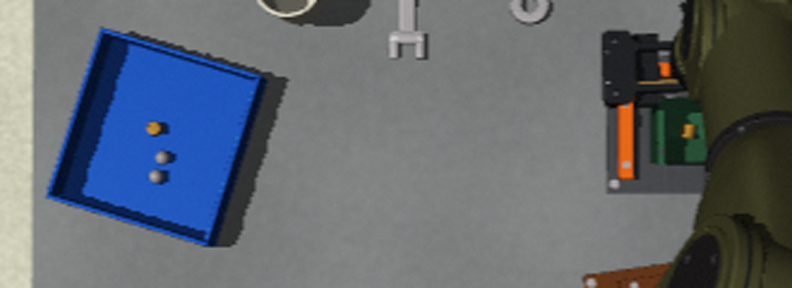

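{"op": "carry_out", "data": {
  "linear": [
    [0,0.01,0.035],
    [0,0.04,0.06],
    [0,0.078,0.07],
    [0,0.117,0.07],
    [0,0.156,0.07],
    [0,0.195,0.07],
    [0,0.234,0.07],
    [0,0.273,0.07]
  ],
  "roll": [0,0,-0.05,-0.1,-0.15,-0.2,-0.25,-0.29]
}}

```text
clock: 17.47
tool_pos: [0.5741, -0.0221, 0.1747]
eef_rot: [0.144, 0.99, 0.0, 0.003]
contact_force: [1.4, -0.2, -4.7]
opening: 0.714
```

{"op": "carry_out", "data": {
  "linear": [
    [0,0.038,0],
    [0,0.076,0],
    [0,0.114,0],
    [0,0.152,0],
    [0,0.19,0],
    [0,0.228,0],
    [0,0.255,0],
    [0,0.27,0]
  ],
  "roll": [0,0,0,0,0,0,0,0]
}}

```text
clock: 18.13
tool_pos: [0.5722, 0.257, 0.1768]
eef_rot: [0.139, 0.99, 0.004, 0.004]
contact_force: [-0.3, 1.7, -4.3]
opening: 0.716
```

{"op": "carry_out", "data": {
  "linear": [
    [0,0,-0.02],
    [0,0,-0.04],
    [0,0,-0.04],
    [0,0,-0.04],
    [0,0,-0.04],
    [0,0,-0.04]
  ],
  "roll": [0,0,0,0,0,0],
  "grip_force": 18
}}

```text
clock: 18.63
tool_pos: [0.5732, 0.2569, 0.1384]
eef_rot: [0.14, 0.99, 0.004, 0.005]
contact_force: [-0.4, 0.2, -5.4]
opening: 0.723
```

```bash
python3 look.py s19 340 560 100 290; python3 casefit.py
```

```text
18.6833 [0.5731 0.2569 0.1383] [ 1.  -0.  -4.6] [-0.069 -0.051 -0.016] 0.721
18.6833 [0.57314135 0.25693619 0.13831349] [0.1396704  0.9901762  0.00449951 0.00479807] [ 0.96080361 -0.03728763 -4.64974294] [-0.06868036 -0.05097488 -0.01612288]
518 plane dist from TCP mm 10.7 elev 37.9 az -16.9 z-tcp [-32.  21.] lateral [-34.8  27.3]
467 plane dist from TCP mm -34.6 elev 0.6 az 73.7 z-tcp [-69.   6.] lateral [-28.3  51.8]
```

View pics/s19z.png

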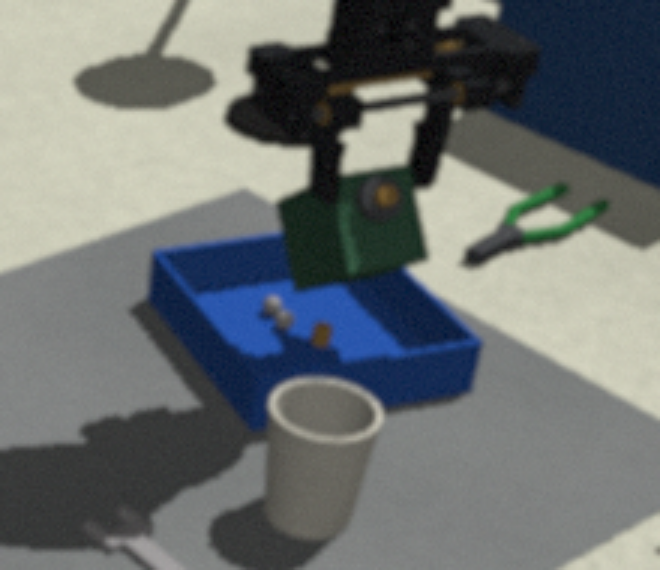

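{"op": "carry_out", "data": {
  "linear": [
    [0,0,0],
    [0,0,0],
    [0,0,-0.005],
    [0,0,-0.01],
    [0,0,-0.015],
    [0,0,-0.015]
  ],
  "roll": [0,0,0,0,0,0],
  "grip_force": 12
}}

```text
clock: 19.23
tool_pos: [0.572, 0.2564, 0.1215]
eef_rot: [0.14, 0.99, 0.004, 0.003]
contact_force: [-0.6, 0.4, -4.9]
opening: 0.725
```

{"op": "carry_out", "data": {
  "linear": [
    [0,0,0],
    [0,0,0],
    [0,0,0],
    [0,0,0],
    [0,0,0]
  ],
  "roll": [0,0,0,0,0],
  "grip_force": 8.5
}}

```text
clock: 19.65
tool_pos: [0.5722, 0.2565, 0.1217]
eef_rot: [0.14, 0.99, 0.004, 0.004]
contact_force: [-0.6, 0.4, -3.9]
opening: 0.72
```

```bash
python3 look.py s20 340 560 100 290; python3 casefit.py
```

```text
19.7 [0.5721 0.2565 0.1217] [-0.1 -0.2 -5. ] [ 0.034 -0.015 -0.003] 0.723
19.7 [0.5721354  0.25648269 0.12167953] [0.13956797 0.99019893 0.00368804 0.00364164] [-0.13035424 -0.17088642 -5.04223542] [ 0.03398007 -0.01526427 -0.00267398]
511 plane dist from TCP mm 10.8 elev 37.1 az -16.8 z-tcp [-32.  21.] lateral [-34.4  27.3]
457 plane dist from TCP mm -34.3 elev 0.5 az 73.9 z-tcp [-68.   2.] lateral [-27.1  52.5]
```

View pics/s20z.png

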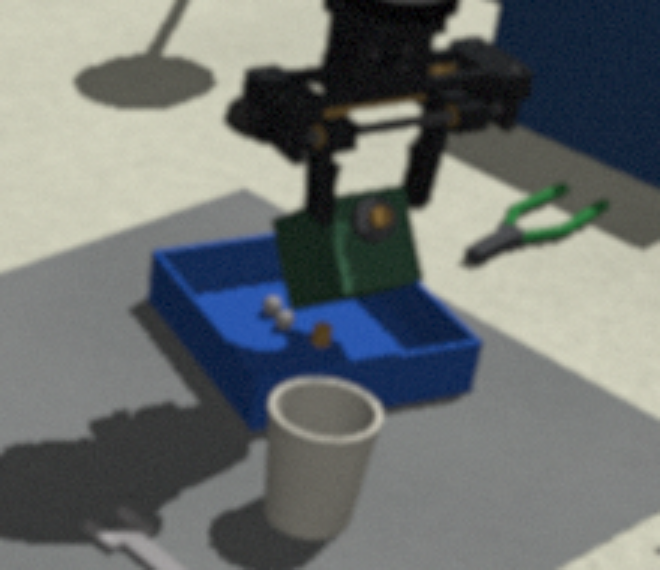

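{"op": "carry_out", "data": {
  "linear": [
    [-0.012,0.004,-0.01],
    [-0.03,0.01,-0.022],
    [-0.05,0.016,-0.022],
    [-0.062,0.02,-0.022],
    [-0.068,0.022,-0.022],
    [-0.074,0.024,-0.022],
    [-0.08,0.026,-0.022],
    [-0.08,0.026,-0.022]
  ],
  "roll": [0,0,0,0,0,0,0,0],
  "grip_force": 13
}}

```text
clock: 20.42
tool_pos: [0.494, 0.282, 0.1007]
eef_rot: [0.14, 0.99, 0.004, 0.006]
contact_force: [2.7, -2.6, -1.6]
opening: 0.727
```

```bash
python3 look.py s21 340 560 100 290; python3 casefit.py
```

```text
20.4667 [0.4942 0.2819 0.1006] [ 2.  -2.4 -0.1] [-0.412 -0.578 -0.029] 0.725
20.4667 [0.49423272 0.28185806 0.10060332] [0.14034528 0.99007968 0.00399709 0.00542732] [ 2.00797853 -2.39090804 -0.09494385] [-0.41174139 -0.57756522 -0.02879426]
443 plane dist from TCP mm -34.0 elev -0.5 az 74.2 z-tcp [-76.   9.] lateral [-43.1  38.2]
390 plane dist from TCP mm 13.6 elev 50.8 az -15.7 z-tcp [-23.  20.] lateral [-29.5  28. ]
```

View pics/s21z.png

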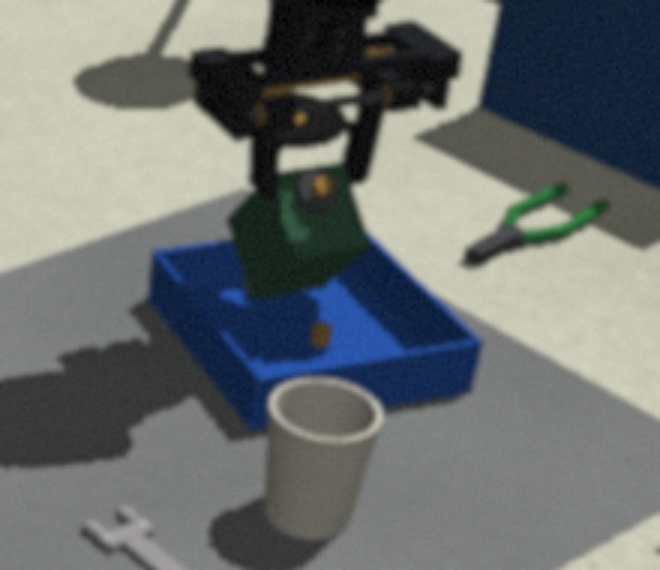

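{"op": "carry_out", "data": {
  "linear": [
    [-0.006,0.002,0],
    [-0.012,0.004,0],
    [-0.018,0.006,-0.003],
    [-0.024,0.008,-0.004],
    [-0.03,0.01,-0.004],
    [-0.03,0.01,-0.004]
  ],
  "roll": [0,0,0,0,0,0],
  "grip_force": 12
}}

```text
clock: 21.02
tool_pos: [0.4658, 0.2901, 0.0977]
eef_rot: [0.142, 0.99, 0.003, 0.007]
contact_force: [3.0, -5.1, 7.1]
opening: 0.727
```

```bash
python3 look.py s22 340 560 100 290; python3 casefit.py
```

```text
21.0667 [0.4662 0.29   0.0976] [ 3.6 -4.9  6.1] [-1.126 -0.546 -0.055] 0.727
21.0667 [0.46617331 0.2899866  0.09763711] [0.14169084 0.98988178 0.00337077 0.00681243] [ 3.55889079 -4.86896868  6.05468448] [-1.12567848 -0.54600096 -0.05459754]
458 plane dist from TCP mm -34.7 elev 0.5 az 74.1 z-tcp [-64.  25.] lateral [-65.4  13.3]
400 plane dist from TCP mm 61.7 elev -26.6 az -16.3 z-tcp [-69.   2.] lateral [-29.1  26. ]
```

View pics/s22z.png

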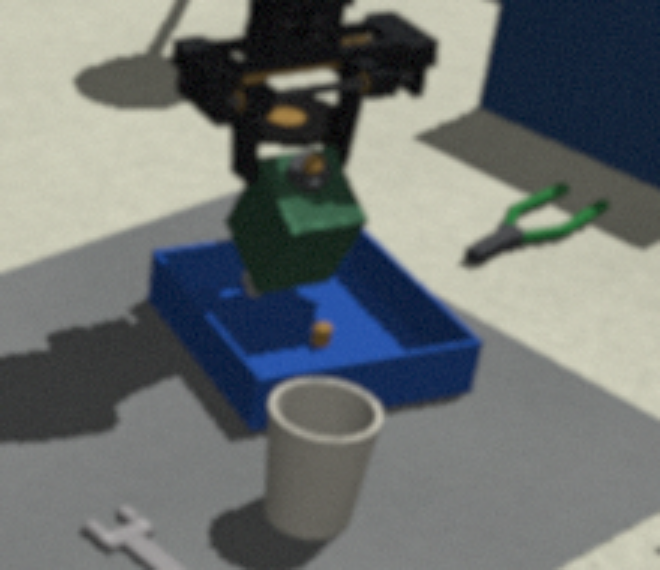

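{"op": "carry_out", "data": {
  "linear": [
    [0,0,0],
    [0,0,0],
    [0.005,-0.002,0.008],
    [0.012,-0.004,0.015],
    [0.012,-0.004,0.015]
  ],
  "roll": [0,0,0,0,0],
  "grip_force": 25
}}

```text
clock: 21.53
tool_pos: [0.4796, 0.2864, 0.1131]
eef_rot: [0.142, 0.99, 0.004, 0.007]
contact_force: [1.4, 1.3, -5.0]
opening: 0.725
```

```bash
python3 look.py s23 340 560 100 290; python3 casefit.py
```

```text
21.5833 [0.4786 0.2864 0.1125] [-0.2  0.1 -5.8] [0.029 0.093 0.002] 0.722
21.5833 [0.47859817 0.28640408 0.11253111] [0.14211215 0.98981879 0.0040121  0.0068411 ] [-0.15662593  0.07767387 -5.7825727 ] [0.02948373 0.09343903 0.00178112]
477 plane dist from TCP mm 29.4 elev 55.7 az -17.0 z-tcp [-11.  31.] lateral [-35.2  27.2]
420 plane dist from TCP mm -34.6 elev 0.5 az 74.0 z-tcp [-66.  15.] lateral [-57.8  19.3]
```

View pics/s23z.png

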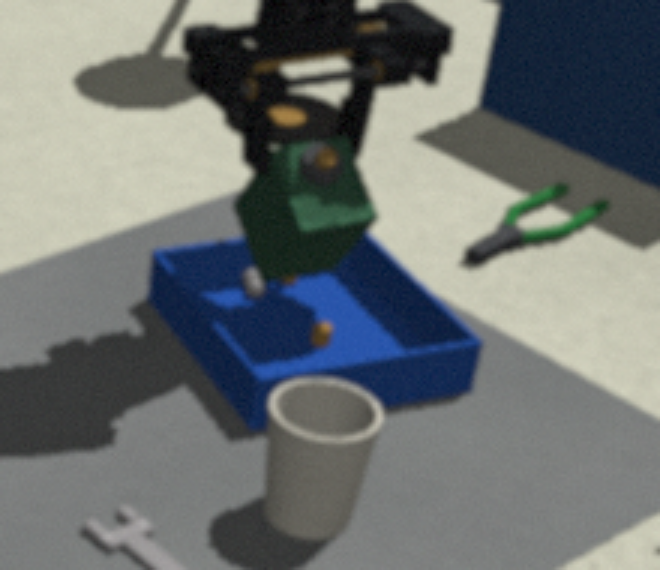

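{"op": "carry_out", "data": {
  "linear": [
    [0.01,-0.003,0.005],
    [0.02,-0.006,0.01],
    [0.02,-0.006,0.01],
    [0.02,-0.006,0.01],
    [0.02,-0.006,0.01],
    [0.02,-0.006,0.01]
  ],
  "roll": [0,0,0,0,0,0],
  "grip_force": 10
}}

```text
clock: 22.13
tool_pos: [0.4962, 0.2806, 0.1215]
eef_rot: [0.141, 0.99, 0.003, 0.005]
contact_force: [0.0, 0.5, -4.9]
opening: 0.724
```

```bash
python3 look.py s24 340 560 100 290; python3 casefit.py
```

```text
22.1833 [0.4964 0.2806 0.1216] [ 0.5 -1.  -4.4] [-0.024  0.067  0.048] 0.723
22.1833 [0.49643237 0.28064557 0.12160466] [0.1412328  0.98995605 0.00326453 0.00544524] [ 0.49911263 -1.0078393  -4.40539678] [-0.023964    0.06722612  0.04845461]
473 plane dist from TCP mm 21.3 elev 24.1 az -15.0 z-tcp [-40.  33.] lateral [-36.4  25.6]
383 plane dist from TCP mm -34.2 elev 0.0 az 73.8 z-tcp [-64.  10.] lateral [-30.4  42.5]
```

View pics/s24z.png

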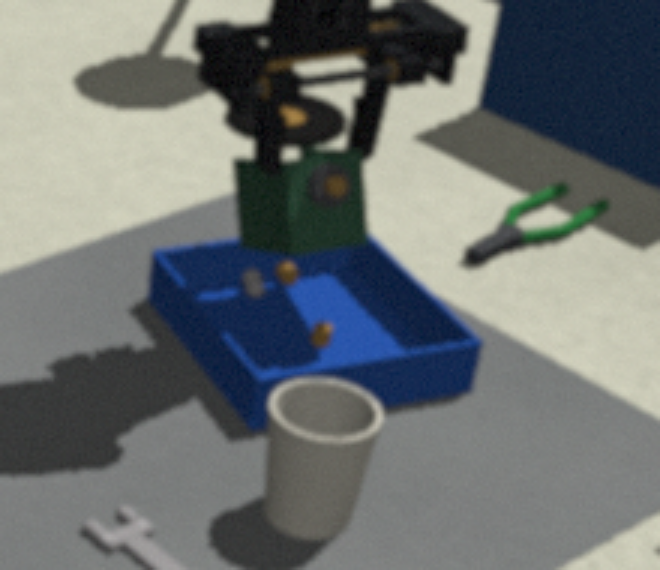

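{"op": "carry_out", "data": {
  "linear": [
    [0,0,0],
    [0,-0.005,0.03],
    [0,-0.025,0.05],
    [0.004,-0.063,0.06],
    [0.008,-0.101,0.06],
    [0.012,-0.14,0.06],
    [0.016,-0.178,0.06],
    [0.02,-0.216,0.06]
  ],
  "roll": [0,0,0,0.02,0.05,0.08,0.11,0.14],
  "grip_force": 60
}}

```text
clock: 22.9
tool_pos: [0.5164, 0.0629, 0.1819]
eef_rot: [0.071, 0.997, 0.004, 0.005]
contact_force: [0.8, -1.5, -4.5]
opening: 0.713
```

{"op": "carry_out", "data": {
  "linear": [
    [0.004,-0.038,0],
    [0.008,-0.077,0],
    [0.012,-0.116,0],
    [0.016,-0.155,0],
    [0.02,-0.194,0],
    [0.024,-0.233,0],
    [0.028,-0.272,0],
    [0.032,-0.311,0]
  ],
  "roll": [0.02,0.04,0.06,0.08,0.1,0.12,0.12,0.12]
}}

```text
clock: 23.57
tool_pos: [0.5477, -0.2501, 0.1817]
eef_rot: [0.011, 1.0, 0.004, 0.005]
contact_force: [0.7, 0.1, -4.2]
opening: 0.716
```

```bash
cat > tl.py <<'E'
import sys
from h import *
t=snapshot('top'); n=sys.argv[1]; save(t,n)
cv2.imwrite(f'pics/{n}z.png',cv2.resize(t['img'][180:300,130:460],None,fx=2.4,fy=2.4,interpolation=cv2.INTER_CUBIC)[:,:,::-1])
E
python3 tl.py t25; python3 casefit.py
```

```text
23.6167 [ 0.54733631 -0.26288913  0.1815246 ] [ 0.01677074  0.99984194 -0.00127712  0.0057632 ] [  1.90389665 -11.12819569  -5.50091733] [-1.30052774 -0.10276034  0.04547238]
1046 plane dist from TCP mm 21.4 elev 24.1 az -1.8 z-tcp [-39.  23.] lateral [-34.5  27.2]
452 plane dist from TCP mm -34.5 elev 0.2 az 88.1 z-tcp [-61.  20.] lateral [-30.5  43.8]
```

View pics/t25z.png

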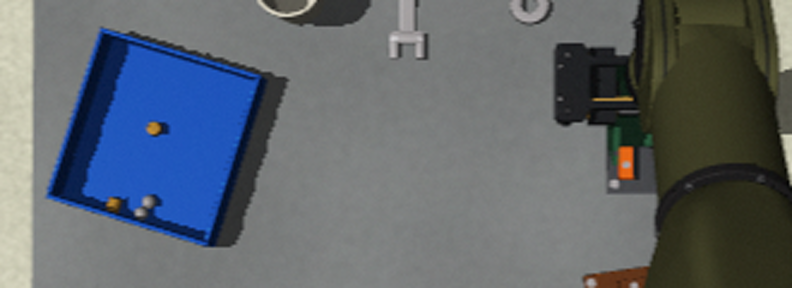

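{"op": "carry_out", "data": {
  "linear": [
    [0.001,-0.025,0],
    [0.003,-0.05,-0.01],
    [0.003,-0.062,-0.035],
    [0.003,-0.062,-0.06],
    [0.003,-0.062,-0.08],
    [0.003,-0.062,-0.08]
  ],
  "roll": [0,0,0,0,0,0]
}}

```text
clock: 24.17
tool_pos: [0.5461, -0.3197, 0.0967]
eef_rot: [0.017, 1.0, 0.002, 0.001]
contact_force: [-1.5, 1.3, -5.8]
opening: 0.716
```

```bash
python3 look.py s26 150 350 150 350; python3 casefit.py
```

```text
24.2167 [ 0.5476 -0.3199  0.099 ] [ 0.4 -0.4 -3.9] [ 0.084 -0.046 -0.014] 0.715
24.2167 [ 0.54758787 -0.31990305  0.09904966] [0.01699747 0.9998521  0.00118823 0.00233551] [ 0.39728281 -0.3857312  -3.87473706] [ 0.08433298 -0.04554603 -0.01372935]
1071 plane dist from TCP mm 21.4 elev 23.5 az -2.1 z-tcp [-41.  23.] lateral [-34.2  28. ]
307 plane dist from TCP mm -34.0 elev -0.2 az 88.4 z-tcp [-63.  17.] lateral [-31.4  35. ]
```

View pics/s26z.png

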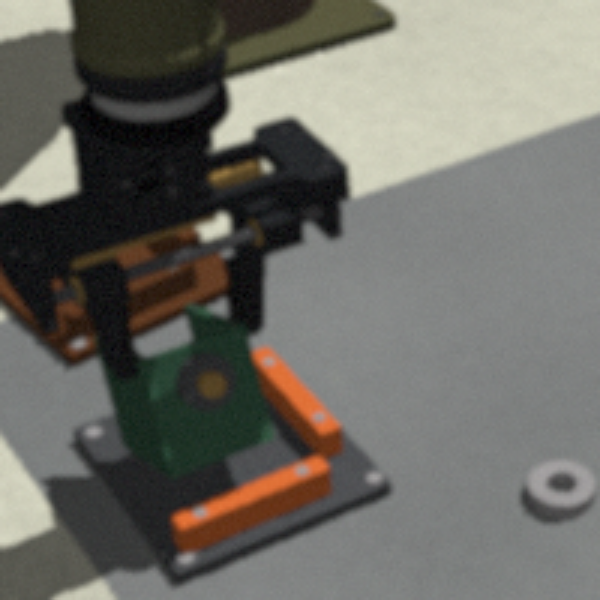

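{"op": "carry_out", "data": {
  "linear": [
    [0,0,-0.006],
    [0,0,-0.011],
    [0,0,-0.015],
    [0,0,-0.019],
    [0,0,-0.023],
    [0,0,-0.026],
    [0,0,-0.026]
  ],
  "roll": [0,0,0,0,0,0,0],
  "grip_force": 18
}}

```text
clock: 24.85
tool_pos: [0.5491, -0.3204, 0.0745]
eef_rot: [0.017, 1.0, 0.0, 0.004]
contact_force: [-0.3, -0.1, -1.2]
opening: 0.726
```

```bash
python3 look.py s27 150 350 150 350; python3 casefit.py
```

```text
24.9 [ 0.5489 -0.3204  0.0746] [ 0.   0.6 -2.6] [-0.017  0.031 -0.002] 0.72
24.9 [ 0.54892434 -0.32035882  0.0746484 ] [1.68984663e-02 9.99849702e-01 4.94422607e-04 3.84323288e-03] [ 0.03464728  0.61770561 -2.62851035] [-0.01692634  0.03146268 -0.0022614 ]
912 plane dist from TCP mm 18.5 elev 10.1 az -1.5 z-tcp [-49.  52.] lateral [-34.3  28.5]
261 plane dist from TCP mm -34.0 elev -0.2 az 88.4 z-tcp [-56.  14.] lateral [-21.1  46.5]
```

View pics/s27z.png

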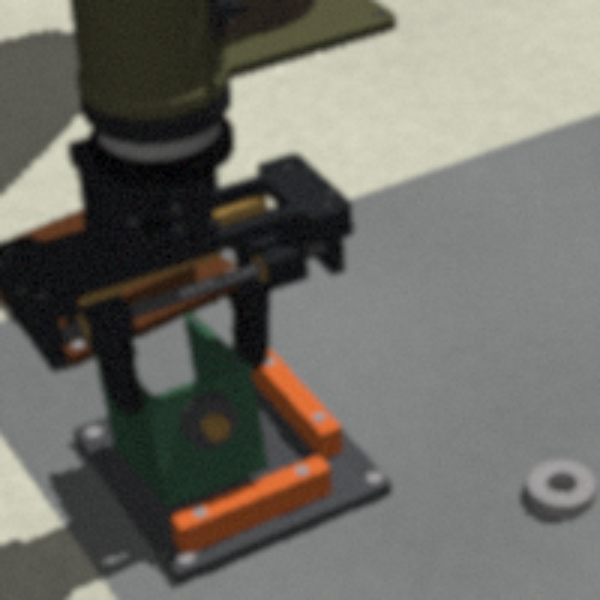

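{"op": "carry_out", "data": {
  "linear": [
    [0,0,-0.003],
    [0,0,-0.006],
    [0,0,-0.009],
    [0,0,-0.009]
  ],
  "roll": [0,0,0,0],
  "grip_force": 12
}}

```text
clock: 25.28
tool_pos: [0.5482, -0.3202, 0.0648]
eef_rot: [0.017, 1.0, 0.001, 0.003]
contact_force: [-0.6, -0.3, -3.0]
opening: 0.724
```

{"op": "carry_out", "data": {
  "linear": [
    [0,0,0],
    [0,0,0],
    [0,0,0],
    [0,0,0],
    [0,0,0],
    [0,0,0]
  ],
  "roll": [0,0,0,0,0,0],
  "gripper": 1.0
}}

```text
clock: 25.78
tool_pos: [0.5483, -0.3202, 0.065]
eef_rot: [0.017, 1.0, 0.001, 0.003]
contact_force: [0.1, -0.7, 0.1]
opening: 1.0
```

```bash
python3 look.py s28 150 350 150 350; python3 casefit.py
```

```text
25.8333 [ 0.5483 -0.3202  0.065 ] [0.6 0.3 0.1] [0.015 0.051 0.005] 0.999
25.8333 [ 0.54826159 -0.32022904  0.06496087] [1.68882724e-02 9.99852237e-01 6.93603393e-04 3.13212276e-03] [0.59273695 0.30887285 0.05093041] [0.01479911 0.05092822 0.00541351]
769 plane dist from TCP mm 16.5 elev 0.7 az -2.2 z-tcp [-52.  17.] lateral [-34.1  27.5]
307 plane dist from TCP mm -33.5 elev -1.6 az 87.5 z-tcp [-50.  17.] lateral [-13.4  42.9]
```

View pics/s28z.png

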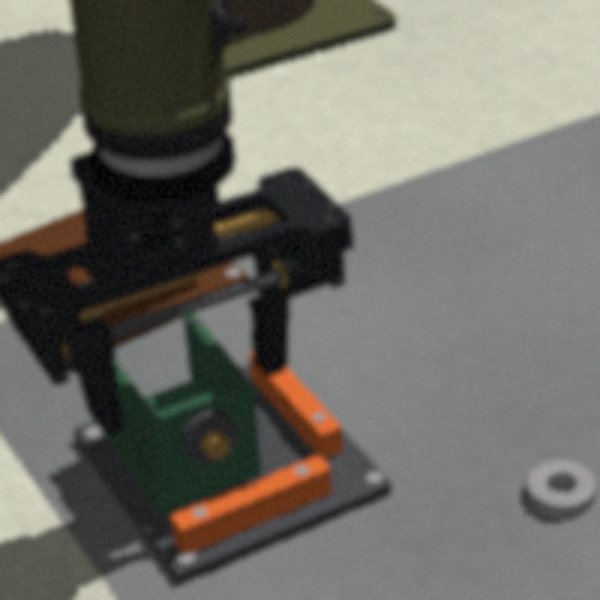

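{"op": "carry_out", "data": {
  "linear": [
    [-0.01,0,-0.002],
    [-0.018,-0.001,-0.005],
    [-0.018,-0.001,-0.007],
    [-0.018,-0.001,-0.007]
  ],
  "roll": [0,0,0,0]
}}

```text
clock: 26.22
tool_pos: [0.5293, -0.3215, 0.0574]
eef_rot: [0.017, 1.0, 0.001, 0.002]
contact_force: [-0.3, -0.7, 1.3]
opening: 1.002
```

{"op": "carry_out", "data": {
  "linear": [
    [0,0,0],
    [0,0,0],
    [0,0,0],
    [0,0,0],
    [0,0,0],
    [0,0,0]
  ],
  "roll": [0,0,0,0,0,0],
  "gripper": 0,
  "grip_force": 60
}}

```text
clock: 26.72
tool_pos: [0.5298, -0.3212, 0.0575]
eef_rot: [0.017, 1.0, 0.001, 0.003]
contact_force: [1.0, 1.1, -0.4]
opening: 0.718
```

```bash
python3 look.py s29 150 350 150 350; python3 casefit.py
```

```text
26.7667 [ 0.5298 -0.3212  0.0575] [0.8 0.2 0.1] [ 0.132 -0.145  0.026] 0.719
26.7667 [ 0.52977544 -0.32116005  0.05750147] [1.70976046e-02 9.99849561e-01 9.48637738e-04 2.76159558e-03] [0.79093839 0.24055641 0.12212927] [ 0.13221727 -0.14510453  0.02589174]
758 plane dist from TCP mm 34.9 elev 0.3 az -1.7 z-tcp [-44.  80.] lateral [-34.5  27.6]
275 plane dist from TCP mm -33.6 elev -1.7 az 87.7 z-tcp [-42.  25.] lateral [-31.8  34.1]
```

View pics/s29z.png

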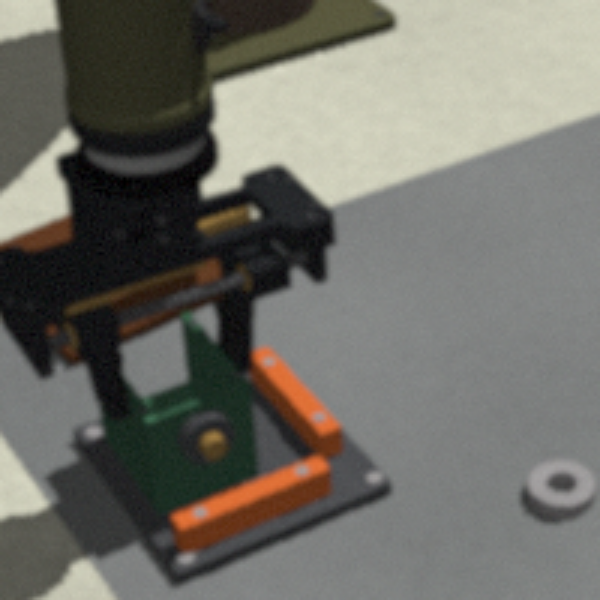

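{"op": "carry_out", "data": {
  "linear": [
    [0.006,0.01,0],
    [0.014,0.02,0],
    [0.019,0.027,0],
    [0.021,0.031,0],
    [0.021,0.031,0]
  ],
  "roll": [0,0,0,0,0]
}}

```text
clock: 27.23
tool_pos: [0.5525, -0.2872, 0.0575]
eef_rot: [0.015, 1.0, 0.002, 0.003]
contact_force: [0.1, 1.2, 0.3]
opening: 0.718
```

{"op": "carry_out", "data": {
  "linear": [
    [0.003,0,0],
    [0.006,0,0],
    [0.008,0,0],
    [0.008,0,0]
  ],
  "roll": [0,0,0,0]
}}

```text
clock: 27.57
tool_pos: [0.5544, -0.2875, 0.0577]
eef_rot: [0.015, 1.0, 0.002, -0.003]
contact_force: [-11.1, 2.1, 13.2]
opening: 0.718
```

{"op": "carry_out", "data": {
  "linear": [
    [0.003,0.002,0],
    [0.003,0.004,0],
    [0.003,0.006,0],
    [0.003,0.008,0],
    [0.003,0.008,0],
    [0.003,0.008,0]
  ],
  "roll": [0,0,0,0,0,0]
}}

```text
clock: 28.07
tool_pos: [0.5544, -0.2837, 0.0579]
eef_rot: [0.016, 1.0, -0.001, -0.005]
contact_force: [-5.2, -5.1, 5.7]
opening: 0.718
```

```bash
python3 look.py s30 150 350 150 350; python3 casefit.py
```

```text
28.1167 [ 0.5544 -0.2837  0.0579] [-5.3 -4.8  6. ] [-1.203  1.193  0.26 ] 0.722
28.1167 [ 0.5544234  -0.28366433  0.05790763] [ 1.63650495e-02  9.99851816e-01 -8.35570112e-04 -5.27570728e-03] [-5.25717253 -4.81691976  5.99359676] [-1.20301266  1.1933933   0.26007145]
443 plane dist from TCP mm 35.0 elev 0.1 az -2.7 z-tcp [-26.  87.] lateral [-34.2  27.2]
305 plane dist from TCP mm -33.8 elev -1.4 az 88.0 z-tcp [-43.  24.] lateral [-30.6  38.8]
```

View pics/s30z.png

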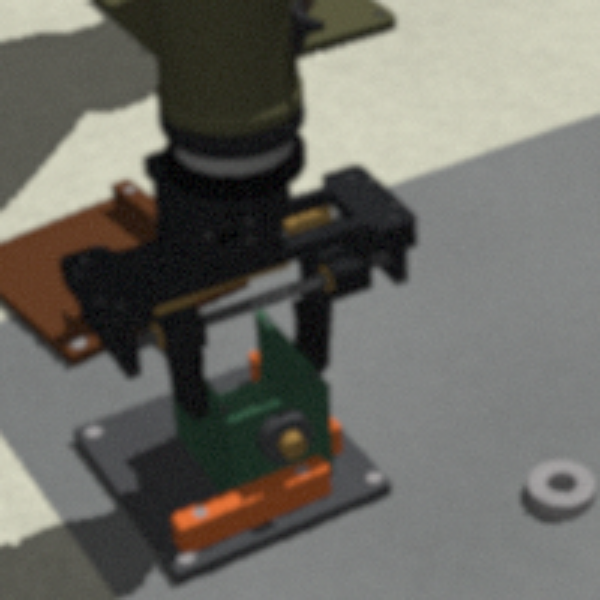

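{"op": "carry_out", "data": {
  "linear": [
    [0.003,0.003,0],
    [0.005,0.006,0],
    [0.005,0.006,0],
    [0.005,0.006,0],
    [0.005,0.006,0],
    [0.005,0.006,0],
    [0.005,0.006,0],
    [0.005,0.006,0]
  ],
  "roll": [0,0,0,0,0,0,0,0]
}}

```text
clock: 28.83
tool_pos: [0.5546, -0.2834, 0.0582]
eef_rot: [0.017, 1.0, -0.004, -0.009]
contact_force: [-9.7, -7.4, 8.3]
opening: 0.719
```

```bash
python3 casefit.py; python3 tl.py t31; python3 - <<'E'
from h import *
p=snapshot('scene'); save(p,'s31'); cv2.imwrite('pics/s31z.png',cv2.resize(p['img'][230:330,190:300],None,fx=6,fy=6,interpolation=cv2.INTER_CUBIC)[:,:,::-1])
s=status.get_state(); print(s['clock'],s['tool_pos'],s['contact_force'],s['qd'])
E
```

```text
28.8333 [ 0.55464609 -0.28336187  0.05821976] [ 0.01744592  0.99979536 -0.00436498 -0.00926363] [-9.70011934 -7.37167814  8.3348717 ] [-1.48561557  1.76210197  0.58516455]
449 plane dist from TCP mm 34.9 elev -0.0 az -2.3 z-tcp [-26.  25.] lateral [-34.3  27.3]
303 plane dist from TCP mm -34.1 elev -1.3 az 88.5 z-tcp [-43.  24.] lateral [-30.3  37.8]
28.9833 [ 0.55463579 -0.28340044  0.0582241 ] [-9.8280742  -7.39590379  8.55737072] [ 0.00134915  0.00053274 -0.00070776 -0.00127184  0.00075335  0.0013174
 -0.0004937 ]
```

View pics/s31z.png

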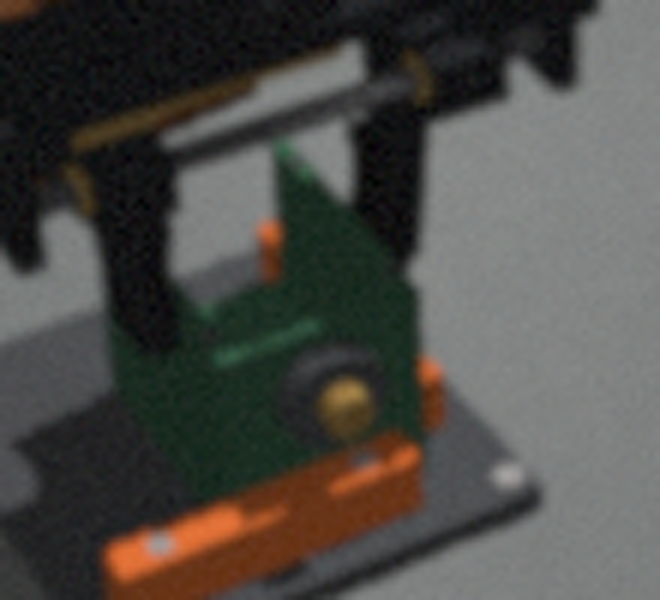

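View pics/t31z.png

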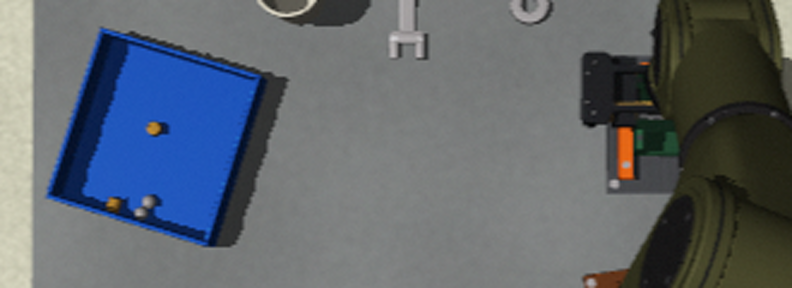

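```bash
python3 -c "
from plant import finish_job,status
print(finish_job()); s=status.get_state(); print(s['clock'],s['tool_pos'],s['contact_force'],s['opening'])"
```

```text
the job is handed in; nothing more can be done
None
the job is handed in; nothing more can be done
```

I handed the job in at about 29 s on the robot's clock, with all four pieces in the tray and the case gripped and pressed into the fixture corner. `finish_job` reports no verdict.

**How it went**
- **Tipping:** The tool can only turn about the vertical. I gripped the case near its back and lowered the grip force so it swung mouth-down over the tray.
- **Slip:** A small shake at 6 N grip made me drop the case in the tray, and one roller stayed inside it. I noticed this before setting the case on the fixture, so I went back and tipped it again, this time pushing it against the tray rim.
- **Setting down:** I stood the case on the plate at about 0.098 m from the corner. I then regripped it higher and slid it against both stops.

**Last checks before hand-in**
- **Pieces:** The top view showed all four in the tray, two balls and two rollers.
- **Case pose:** The back face was within 0.1° of upright. The side face read 1.3° off, about the same as it read with the case standing free on the plate. Yaw was about -2°, against a fixture yaw that I estimated at -1.3°.
- **Pressing force:** The wrist read about -9.8 N in x and -7.4 N in y. These are wrist readings, so the force on each stop itself is not measured directly.
- **Position:** The case gave under 0.4 mm when pushed harder and was at rest. The back and side sat within about 2 mm of where I had measured the stop faces.
- **Grip:** It was set to 60 N at an opening of 0.72, which matches the case width.
- **Bystanders:** The cup, wrench and spare bearing looked unmoved in the pictures. I did not measure their positions again.

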